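Walk a power module up to its test dock and gauge the gap

TASK

Clear the white cartons that stand on the heavy power module and between it and the test dock onto the black mat on the right, side by side and not stacked, then walk the module forward by pushing the two free ends of its near face in turn, until it stands square and centred (to within 2 cm) before the dock with a gap that takes the gauge blade with no more than about 5 mm of play. Never touch the black socket bank in the middle of the near face, and never let the module swing more than about 20 degrees off square to the dock. With the module standing there, slide the gauge blade into the gap until its handle is up against the module's end, to feel the fit; then draw it out and stand it upright with its handle on the cork pad, leaving the module in place and the roll of tape and the hand meter where they are.

Things in the scene. Friction and masses are not known exactly. Their poses are not given: they have to be found in the camera images.
- module: heavy grey steel power module, 1.8 to 2.7 kg, 95 mm deep (x), 200 long (y), 60 high, nothing to grip; label and vents on top. Origin: centre of its underside; x points to its front, at the dock; near face at x = -47.5 mm. It slides on the bench; a push of some 8 to 25 N at one end of the near face swings it: that end goes ahead, the other back by up to half as much
- sockets: fragile black socket bank on the module, standing 14 mm out of the middle of its near face, 100 mm long (module y -50 to +50), 5 to 55 mm above the bench; the robot must not touch it. Only the 50 mm at each end of the near face are free to push on. Origin: middle of the near face's lower edge
- front_left (a point): point on the module's front face, 50 mm to its left (+y) of the middle, 30 mm up
- front_right (a point): point on the module's front face, 50 mm to its right (-y) of the middle, 30 mm up
- dock: fixed aluminium test dock block, 140 mm wide (y), 75 deep, 60 high, beyond the module. Origin: middle of the lower edge of its front face; x points away from the robot, square to that face, y to the left. The gap (minus the dock-frame x of front_left and front_right) must be 10 to 16 mm at both points. The module is centred when its origin has dock-frame y near 0
- gauge: gap gauge standing upright: black handle block 50 mm long (x), 28 thick (y), 55 high, to be gripped across its 28 mm, on a steel foot plate 50 (x) by 60 (y) by 8 mm; from its front a flat steel blade runs 90 mm ahead along +x, 10 mm thick (y), 30 high, 4 to 34 mm above the underside. 350 g. Origin: centre of the handle's underside
- blade_tip (a point): middle of the blade's tip, 115 mm ahead (+x) of the gauge's origin and 19 mm above its underside
- pad: square of cork, 150 x 150 mm, 3 mm thick, fixed to the bench on the left, where the gauge's handle stands at first and at the end. Origin: centre of its underside
- mat: black rubber mat, 200 mm (x) by 180 mm (y), 3 mm thick, fixed to the bench on the right; the cartons go here. Origin: centre of its underside
- carton0: white carton, 64 mm (x) by 46 mm (y) by 50 mm high, 150 g, closed; two to four in all stand between module and dock or on top of the module, the others are absent (no pose). Origin: centre of its underside
- carton1: white carton, 64 mm (x) by 46 mm (y) by 50 mm high, 150 g, closed; two to four in all stand between module and dock or on top of the module, the others are absent (no pose). Origin: centre of its underside
- carton2: white carton, 64 mm (x) by 46 mm (y) by 50 mm high, 150 g, closed; two to four in all stand between module and dock or on top of the module, the others are absent (no pose). Origin: centre of its underside
- carton3: white carton, 64 mm (x) by 46 mm (y) by 50 mm high, 150 g, closed; two to four in all stand between module and dock or on top of the module, the others are absent (no pose). Origin: centre of its underside
- tape: clear roll of tape lying flat, 70 mm across, 24 mm high; bystander. Origin: centre of its underside
- meter: black hand meter lying flat, 140 x 72 x 34 mm; bystander. Origin: centre of its underside

How it is judged:
By the outcome, as a careful person would: the job done as asked, in the order asked, and still so for the second after the job is handed in, with the robot touching nothing.
Of carton0, carton1, carton2, carton3 only 2 to 4 are there at a start; the rules pass over those that are not, and their reading is None.
At some moment in a run one of carton0, carton1, carton2, gauge may be knocked a few centimetres aside while the robot is not near it.
It also fails if it takes over 210 s, if anything falls off the work surface, if the arm or the gripper's body presses on something with over 40 N, if the wrist force passes 120 N, or if a joint passes its speed limit or range.

ROBOT

A 6-joint arm with a two-finger parallel gripper is mounted at the origin on the work surface. World frame = base frame: x ahead of the robot, y to its left, z up, the work surface at z = 0. Lengths are in mm, angles in rad, forces in N, time in s.
With the tool pointing down it reaches from about 275 to 1000 mm from the base axis. Payload 8.4 kg.
Tool frame: the origin (TCP) lies between the finger pads; the fingertips stand 17 mm ahead of it and the grasp point (between the pads) lies 2 mm behind it (r.tcp_to_tips is the distance from the TCP to the fingertips, in mm); z points along the fingers, y is the line along which they close (so a half turn about z gives the same grasp; the last joint's range is limited). The gripper opens to 85 mm and grips with 20 to 120 N. Pads are 22 mm wide; open, the fingers measure 114 mm over their backs; the gripper's body (76 mm by 85 mm) begins 54 mm behind the grasp point. The pads swing forward as they close: fully open they stand 13 mm farther back than shut.
Start: joints at [1.134, 0.353, 1.633, -0, 1.155, -0.002], TCP at [263.267, 566.849, 214.281] pointing down, gripper open.
Joint ranges: [-2.63, 2.63], [-0.92, 2.1], [0.06, 2.66], [-1.3, 4.44], [0, 2.69], [-3.02, 3.02]. Speed limits (rad/s): [2.22, 2.22, 2.79, 3.14, 3.14, 3.14].

INTERFACE

Orientations are given as [roll, pitch, yaw] about the fixed x, y, z axes, in that order (R = Rz(yaw) Ry(pitch) Rx(roll)).
In Python, from rig import r gives the robot as it stands. The module is installed in compiled form; this text tells all that it offers.
- The arm moves only by the tool apply_moves, never from a script. Its argument "series" is text: rows parted by semicolons, each of 7 numbers parted by spaces: the shift along the tool's x, y, z in cm, then the turn, a rotation vector about the tool's x, y, z in rad, then the gripper's target within -1 to 1 (shut at 1, half-way at 0, fully open at -1). In form: tx ty tz rx ry rz fingers; .... A call has exactly 10 rows; each row shifts and turns the commanded pose from where the row before left it, along the tool's axes as they then stand; what a row does not reach is not made up. A row lasts 1/12 s, in which the tool goes at most 41.7 mm and 7.16 degrees, less where a joint would pass 70% of its speed; a pose out of reach is approached as far as the arm can. A call with a gripper value outside its range is refused whole. The fingers move at their own pace and stop on an object; "squeeze" is the grip in N (left out, the last holds). Time passes only in rows, so rows that do not move let the fingers close, or fill a call up. It gives the time, the measured TCP pose, the force and the opening at its end, in the units of the state.
- r.sense(): the state, without advancing time (a new reading comes with each control period).
- r.grab_frame(name): name is "scene" or "top"; returns the picture (400x640x3 uint8, blue, green, red); there is no depth.
- r.camera_info(name): a dict with "K" (3x3 intrinsics, pixels), "extrinsics" (4x4, takes a point from camera to world coordinates). Camera axes: x right, y down, z forward; pixel columns grow to the right and rows downward; lengths in mm; the calibration is good to about 2 mm. A picture is of the moment at which its call begins. camera_info takes no time and is no camera call.
- r.sign_off(): hands the job in, once; it reports no verdict.
The state is a dict: "clock": time; "qpos": joint angles; "qvel": joint speeds; "joint_efforts": joint torques, N m; "eef_pos": TCP position; "tcp_rot": TCP orientation; "contact_force": force on the tool from outside, world axes, zero at the start; "wrist_torque": the same for the moment, N m; "opening": opening from 0.0 (shut) to 1.0 (fully open).
Only numpy, scipy, OpenCV 4.12 (cv2) and the standard library are available. Lean on these libraries where they do the work, as an engineer would, in place of code of your own. Each camera call takes 0.05 s, during which the arm holds its last target. There are 200 camera calls.

## Working session

There is one attempt and no reset: what is moved stays moved. The work goes in short steps, Python scripts to look and compute and a tool call to move; the robot and the scene stay as the last step left them, time stands still between calls to the robot, and variables do not carry over. Pictures are saved under pics/ and viewed, on a budget of 14 in all, crops included, one or two more only if the job needs it, and the job is handed in when it is done.

Besides the shell and the picture viewer there is one more tool, called after "Request:" as name(argument=value, ...) on one line, values as JSON. apply_moves: Moves the arm, as the interface text tells. Its arguments: {"type":"object","properties":{"series":{"type":"string"},"squeeze":{"type":"number"}},"required":["series"]}

```bash
ls; mkdir -p pics; cat > h.py <<'E'
import numpy as np, cv2
from rig import r
def grab(n,f=None):
    im=r.grab_frame(n)
    if f: cv2.imwrite('pics/'+f,im)
    return im
def ray(n,u,v,z):
    c=r.camera_info(n);K=np.array(c['K']);T=np.array(c['extrinsics'])
    d=T[:3,:3]@np.linalg.solve(K,[u,v,1]);o=T[:3,3]
    return o+d*(z-o[2])/d[2]
def proj(n,p):
    c=r.camera_info(n);K=np.array(c['K']);T=np.linalg.inv(np.array(c['extrinsics']))
    q=K@(T[:3,:3]@np.array(p,float)+T[:3,3]);return q[:2]/q[2]
E
python3 - <<'E'
from h import *
print(r.sense())
for n in('scene','top'):
    c=r.camera_info(n);print(n,np.round(c['K'],1).tolist(),np.round(c['extrinsics'],3).tolist())
    grab(n,n+'0.png')
E
```

```text
pics
{'clock': 0.0, 'qpos': array([ 1.13363190e+00,  3.53686084e-01,  1.63411043e+00, -3.95950694e-06,
        1.15518775e+00, -2.41278059e-03]), 'qvel': array([ 0.00127332, -0.00088936, -0.0003472 ,  0.00134175, -0.00185108,
        0.00043493]), 'joint_efforts': array([-3.59723426e-04, -6.05265355e+01, -3.42070341e+01,  5.94144808e-05,
        9.15419514e-03,  6.87960596e-05]), 'eef_pos': array([263.04427621, 566.41684703, 213.54814232]), 'tcp_rot': array([-3.14020104e+00,  2.62559604e-07,  2.70684261e+00]), 'contact_force': array([0.40864551, 0.29019271, 0.14238472]), 'wrist_torque': array([ 0.02161083, -0.01003551,  0.04081464]), 'opening': 0.9998134263079871}
scene [[430.5, 0.0, 318.7], [0.0, 430.5, 202.2], [0.0, 0.0, 1.0]] [[-0.154, 0.646, -0.747, 1419.307], [0.988, 0.116, -0.104, 98.287], [0.019, -0.754, -0.656, 792.522], [0.0, 0.0, 0.0, 1.0]]
top [[513.9, 0.0, 323.1], [0.0, 513.9, 199.4], [0.0, 0.0, 1.0]] [[0.008, -0.994, 0.113, 404.847], [-1.0, -0.007, 0.006, -35.259], [-0.005, -0.113, -0.994, 1353.48], [0.0, 0.0, 0.0, 1.0]]
```

View pics/top0.png

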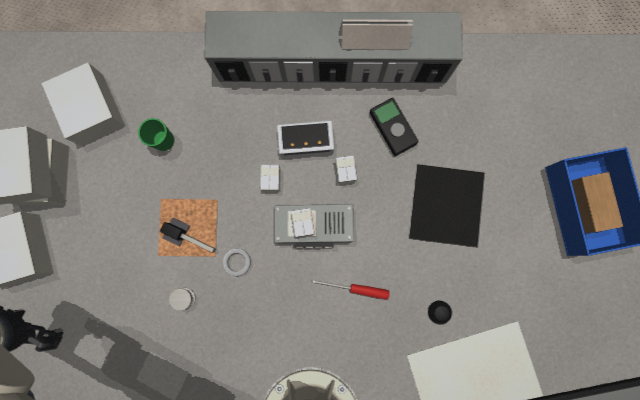

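View pics/scene0.png

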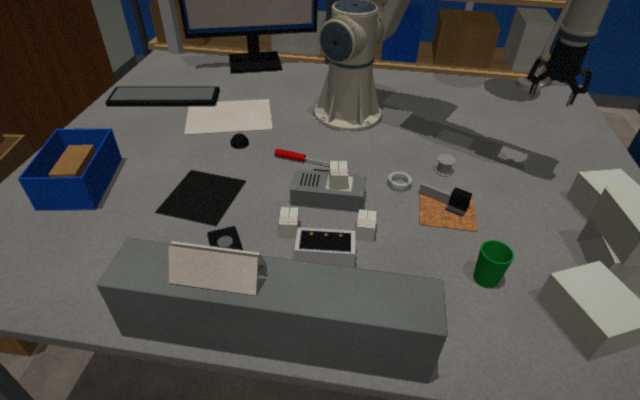

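The top view shows three cartons: two on the bench (270,178 and 346,169) and one on the module (302,223). The dock is at (305,137), the module at (313,225), the gauge at (175,232), the mat at (447,205) and the tape at (236,262). I'll zoom in for the edges.

```bash
python3 - <<'E'
from h import *
im=cv2.imread('pics/top0.png')
cv2.imwrite('pics/crop1.png',cv2.resize(im[110:265,155:375],None,fx=3.6,fy=3.6,interpolation=cv2.INTER_CUBIC))
hsv=cv2.cvtColor(im,cv2.COLOR_BGR2HSV)
def rects(m,amin,z,name):
    cs,_=cv2.findContours(m.astype(np.uint8)*255,cv2.RETR_EXTERNAL,cv2.CHAIN_APPROX_NONE)
    for c in cs:
        if cv2.contourArea(c)<amin: continue
        b=cv2.boxPoints(cv2.minAreaRect(c));w=np.array([ray('top',u,v,z)[:2] for u,v in b])
        print(name,np.round(b.mean(0),1),'ctr',np.round(w.mean(0),1),'corners',np.round(w,0).tolist(),'L',np.round(np.linalg.norm(np.roll(w,-1,0)-w,axis=1),0))
H,S,V=cv2.split(hsv)
sub=np.zeros_like(H,bool);sub[100:280,150:500]=1
rects((V>200)&(S<60)&sub,40,50,'white50')
rects((V>200)&(S<60)&sub,40,110,'white110')
rects((V<45)&sub,400,3,'dark')
rects((S>120)&(H<20)&sub,300,3,'cork')
print(proj('top',[500,0,0]), ray('top',313,205,60),ray('top',313,235,60),ray('top',305,152,60))
E
```

```text
white50 [299.2 222.1] ctr [494.5  33.2] corners [[521.0, 67.0], [530.0, 8.0], [468.0, -1.0], [459.0, 58.0]] L [59. 63. 59. 63.]
white50 [341.7 173.7] ctr [619.8 -74.4] corners [[634.0, -63.0], [637.0, -81.0], [605.0, -85.0], [603.0, -68.0]] L [18. 32. 18. 32.]
white50 [269.  176.5] ctr [611.2 112.3] corners [[641.0, 133.0], [641.0, 92.0], [581.0, 91.0], [581.0, 132.0]] L [41. 60. 41. 60.]
white50 [345.6 168. ] ctr [634.7 -84.4] corners [[661.0, -60.0], [667.0, -101.0], [608.0, -109.0], [602.0, -68.0]] L [41. 59. 41. 59.]
white50 [304.8 136.4] ctr [716.8  21.6] corners [[746.0, 93.0], [758.0, -43.0], [687.0, -50.0], [675.0, 86.0]] L [137.  71. 136.  71.]
white110 [299.2 222.1] ctr [490.4  30.1] corners [[516.0, 62.0], [524.0, 6.0], [465.0, -2.0], [457.0, 54.0]] L [57. 60. 56. 60.]
white110 [341.7 173.7] ctr [609.9 -72.6] corners [[624.0, -62.0], [626.0, -79.0], [596.0, -83.0], [594.0, -66.0]] L [17. 30. 17. 30.]
white110 [269.  176.5] ctr [601.7 105.5] corners [[630.0, 126.0], [630.0, 86.0], [573.0, 85.0], [573.0, 124.0]] L [39. 57. 39. 57.]
white110 [345.6 168. ] ctr [624.1 -82.1] corners [[649.0, -59.0], [655.0, -98.0], [599.0, -105.0], [593.0, -67.0]] L [39. 57. 39. 57.]
white110 [304.8 136.4] ctr [702.4  19. ] corners [[730.0, 87.0], [742.0, -43.0], [674.0, -49.0], [663.0, 81.0]] L [131.  68. 130.  68.]
dark [446.8 205.2] ctr [ 546.1 -353.1] corners [[457.0, -252.0], [654.0, -277.0], [635.0, -455.0], [439.0, -428.0]] L [199. 180. 198. 177.]
cork [186.5 247. ] ctr [430.  330.2] corners [[411.0, 402.0], [451.0, 403.0], [449.0, 258.0], [409.0, 257.0]] L [ 39. 145.  39. 145.]
cork [187.6 222.5] ctr [494.8 329.8] corners [[435.0, 402.0], [559.0, 403.0], [555.0, 257.0], [431.0, 257.0]] L [124. 147. 124. 145.]
[312.7745842  221.40582268] [537.35902337  -1.71117834  60.        ] [461.56494689  -2.47726549  60.        ] [673.60928609  20.15275433  60.        ]
```

View pics/crop1.png

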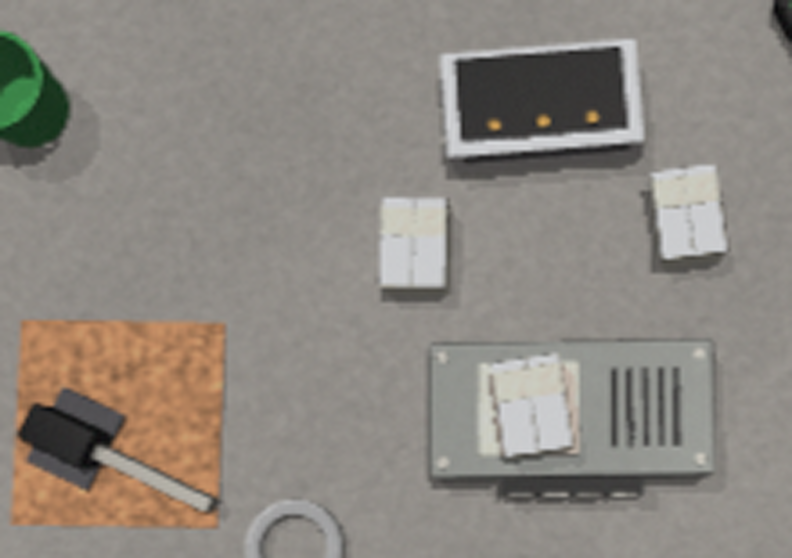

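The crop sharpens the carton on the module: its top corners are at crop (488,364), (557,354), (574,450), (505,459). The dock's front edge runs (447,158)–(640,147), and the gauge blade points down and to the right. Next, a row planner and proper geometry.

```bash
cat >> h.py <<'E'
def plan(*wps,start=None):
    """waypoints (x,y,z,psi,nrows,grip) for a tool pointing down -> rows in tool axes"""
    s=r.sense()
    p=np.array(s['eef_pos']) if start is None else np.array(start[:3],float)
    psi=s['tcp_rot'][2] if start is None else start[3]
    rows=[]
    for x,y,z,t,n,g in wps:
        dps=(t-psi+np.pi)%(2*np.pi)-np.pi; d=(np.array([x,y,z])-p)/n
        for i in range(n):
            c,s_=np.cos(psi),np.sin(psi)
            rows.append('%.2f %.2f %.2f 0 0 %.3f %g'%((c*d[0]+s_*d[1])/10,(s_*d[0]-c*d[1])/10,-d[2]/10,-dps/n,g)); psi+=dps/n
        p=np.array([x,y,z],float)
    for i in range(0,len(rows),10): print('; '.join(rows[i:i+10]),'|',len(rows[i:i+10]))
def pts(name,crop,z,o=(155,110),f=3.6):
    return np.array([ray(name,o[0]+u/f,o[1]+v/f,z) for u,v in crop])
E
python3 - <<'E'
from h import *
def show(n,c,z):
    w=pts('top',c,z)[:,:2];print(n,np.round(w.mean(0),1),np.round(w,1).tolist(),np.round(np.linalg.norm(np.roll(w,-1,0)-w,axis=1),1))
show('cm',[(488,364),(557,354),(574,450),(505,459)],110)
show('cl',[(382,199),(447,198),(446,288),(380,288)],50)
show('cr',[(652,174),(716,166),(726,252),(663,259)],50)
show('mod',[(430,343),(713,342),(713,472),(431,475)],60)
show('dock',[(441,55),(637,41),(643,146),(448,158)],60)
show('gh',[(38,404),(104,437),(87,467),(20,434)],58)
show('blade',[(100,455),(212,503)],30)
show('tape',[(294,540)],20)
plan((263,400,200,3.32,6,-1),(488,22,200,3.32,12,-1),(488,22,150,3.32,2,-1))
E
```

```text
cm [488.3  22. ] [[516.9, 51.4], [524.0, 4.9], [459.4, -7.2], [453.0, 39.0]] [47.  65.8 46.7 65.1]
cl [608.4 109.8] [[640.2, 133.1], [641.2, 86.7], [576.3, 86.2], [576.0, 133.2]] [46.5 64.9 46.9 64.2]
cr [631.8 -86.5] [[659.6, -59.8], [665.8, -105.5], [603.6, -112.7], [598.3, -67.9]] [46.2 62.6 45.1 61.9]
mod [491.1  -4.2] [[535.9, 95.9], [538.1, -103.0], [447.0, -103.1], [443.4, 93.5]] [198.9  91.1 196.6  92.5]
dock [710.9  19. ] [[743.2, 91.9], [754.3, -48.4], [677.9, -53.1], [668.2, 85.5]] [140.6  76.6 138.9  75.2]
gh [469.1 352.8] [[491.1, 370.7], [468.3, 323.4], [447.2, 334.5], [469.9, 382.5]] [52.5 23.8 53.1 24.2]
blade [440.  292.9] [[456.7, 333.5], [423.2, 252.3]] [87.9 87.9]
tape [397.4 194.8] [[397.4, 194.8]] [0.]
-1.17 -2.52 0.23 0 0 -0.102 -1; -0.90 -2.62 0.23 0 0 -0.102 -1; -0.63 -2.70 0.23 0 0 -0.102 -1; -0.35 -2.75 0.23 0 0 -0.102 -1; -0.07 -2.77 0.23 0 0 -0.102 -1; 0.21 -2.77 0.23 0 0 -0.102 -1; -1.29 -3.43 -0.00 0 0 -0.000 -1; -1.29 -3.43 -0.00 0 0 -0.000 -1; -1.29 -3.43 -0.00 0 0 -0.000 -1; -1.29 -3.43 -0.00 0 0 -0.000 -1 | 10
-1.29 -3.43 -0.00 0 0 -0.000 -1; -1.29 -3.43 -0.00 0 0 -0.000 -1; -1.29 -3.43 -0.00 0 0 -0.000 -1; -1.29 -3.43 -0.00 0 0 -0.000 -1; -1.29 -3.43 -0.00 0 0 -0.000 -1; -1.29 -3.43 -0.00 0 0 -0.000 -1; -1.29 -3.43 -0.00 0 0 -0.000 -1; -1.29 -3.43 -0.00 0 0 -0.000 -1; -0.00 0.00 2.50 0 0 -0.000 -1; -0.00 0.00 2.50 0 0 -0.000 -1 | 10
```

Request:
apply_moves(series="-1.17 -2.52 0.23 0 0 -0.102 -1; -0.90 -2.62 0.23 0 0 -0.102 -1; -0.63 -2.70 0.23 0 0 -0.102 -1; -0.35 -2.75 0.23 0 0 -0.102 -1; -0.07 -2.77 0.23 0 0 -0.102 -1; 0.21 -2.77 0.23 0 0 -0.102 -1; -1.29 -3.43 0 0 0 0 -1; -1.29 -3.43 0 0 0 0 -1; -1.29 -3.43 0 0 0 0 -1; -1.29 -3.43 0 0 0 0 -1", squeeze=40)

```text
clock: 0.93
eef_pos: [338.3, 272.9, 200.4]
tcp_rot: [-3.142, 0.0, -2.964]
contact_force: [-0.1, 0.4, -0.4]
opening: 1.0
```

Request:
apply_moves(series="-1.29 -3.43 0 0 0 0 -1; -1.29 -3.43 0 0 0 0 -1; -1.29 -3.43 0 0 0 0 -1; -1.29 -3.43 0 0 0 0 -1; -1.29 -3.43 0 0 0 0 -1; -1.29 -3.43 0 0 0 0 -1; -1.29 -3.43 0 0 0 0 -1; -1.29 -3.43 0 0 0 0 -1; 0 0 2.5 0 0 0 -1; 0 0 2.5 0 0 0 -1")

```text
clock: 1.77
eef_pos: [490.1, 20.6, 150.8]
tcp_rot: [-3.141, 0.003, -2.968]
contact_force: [-0.3, 0.6, -0.7]
opening: 1.002
```

Request:
apply_moves(series="0 0 2.2 0 0 0 -1; 0 0 2.2 0 0 0 -1; 0 0 2.2 0 0 0 -1; 0 0 0 0 0 0 1; 0 0 0 0 0 0 1; 0 0 0 0 0 0 1; 0 0 0 0 0 0 1; 0 0 0 0 0 0 1; 0 0 -3 0 0 0 1; 0 0 -3 0 0 0 1")

```text
clock: 2.6
eef_pos: [486.8, 22.6, 144.8]
tcp_rot: [3.141, -0.003, -2.964]
contact_force: [1.5, 1.3, -1.0]
opening: 0.522
```

```bash
python3 - <<'E'
from h import *
s=r.sense();print(s['eef_pos'],s['opening'])
z=s['eef_pos'][2]
# carton bottom is at TCP height minus about 24
plan((s['eef_pos'][0],-60,z+20,3.1,3,1),(491,-391,140,3.014,9,1),(491,-391,80,3.014,2,1),(491,-391,32,3.014,4,1),(491,-391,30,3.014,2,1))
E
```

```text
[486.82198929  22.59923679 144.84670958] 0.5223890315898871
0.49 -2.71 -0.67 0 0 0.073 1; 0.29 -2.74 -0.67 0 0 0.073 1; 0.09 -2.75 -0.67 0 0 0.073 1; -0.20 -3.67 0.28 0 0 0.010 1; -0.23 -3.67 0.28 0 0 0.010 1; -0.27 -3.67 0.28 0 0 0.010 1; -0.30 -3.67 0.28 0 0 0.010 1; -0.34 -3.66 0.28 0 0 0.010 1; -0.37 -3.66 0.28 0 0 0.010 1; -0.41 -3.66 0.28 0 0 0.010 1 | 10
-0.44 -3.65 0.28 0 0 0.010 1; -0.48 -3.65 0.28 0 0 0.010 1; 0.00 0.00 3.00 0 0 -0.000 1; 0.00 0.00 3.00 0 0 -0.000 1; 0.00 0.00 1.20 0 0 -0.000 1; 0.00 0.00 1.20 0 0 -0.000 1; 0.00 0.00 1.20 0 0 -0.000 1; 0.00 0.00 1.20 0 0 -0.000 1; 0.00 0.00 0.10 0 0 -0.000 1; 0.00 0.00 0.10 0 0 -0.000 1 | 10
```

Request:
apply_moves(series="0.49 -2.71 -0.67 0 0 0.073 1; 0.29 -2.74 -0.67 0 0 0.073 1; 0.09 -2.75 -0.67 0 0 0.073 1; -0.2 -3.67 0.28 0 0 0.01 1; -0.23 -3.67 0.28 0 0 0.01 1; -0.27 -3.67 0.28 0 0 0.01 1; -0.3 -3.67 0.28 0 0 0.01 1; -0.34 -3.66 0.28 0 0 0.01 1; -0.37 -3.66 0.28 0 0 0.01 1; -0.41 -3.66 0.28 0 0 0.01 1")

```text
clock: 3.43
eef_pos: [490.6, -319.6, 145.9]
tcp_rot: [-3.141, 0.001, 3.029]
contact_force: [1.5, 0.8, -2.0]
opening: 0.52
```

Request:
apply_moves(series="-0.44 -3.65 0.28 0 0 0.01 1; -0.48 -3.65 0.28 0 0 0.01 1; 0 0 3 0 0 0 1; 0 0 3 0 0 0 1; 0 0 1.2 0 0 0 1; 0 0 1.2 0 0 0 1; 0 0 1.2 0 0 0 1; 0 0 1.1 0 0 0 1; 0 0 0.2 0 0 0 1; 0 0 0 0 0 0 1")

```text
clock: 4.27
eef_pos: [491.3, -390.7, 30.2]
tcp_rot: [3.141, -0.0, 3.01]
contact_force: [-0.3, 0.3, -0.9]
opening: 0.525
```

Request:
apply_moves(series="0 0 0.1 0 0 0 1; 0 0 0.1 0 0 0 1; 0 0 0 0 0 0 -0.4; 0 0 0 0 0 0 -0.4; 0 0 0 0 0 0 -0.4; 0 0 -2 0 0 0 -0.6; 0 0 -3 0 0 0 -1; 0 0 -4 0 0 0 -1; 0 0 -4 0 0 0 -1; 0 0 0 0 0 0 -1")

```text
clock: 5.1
eef_pos: [494.9, -394.1, 167.0]
tcp_rot: [-3.135, 0.011, 3.01]
contact_force: [1.4, -1.4, 0.9]
opening: 1.001
```

```bash
python3 - <<'E'
from h import *
grab('top','top1.png');im=cv2.imread('pics/top1.png')
cv2.imwrite('pics/crop2.png',cv2.resize(im[110:265,255:495],None,fx=3.2,fy=3.2,interpolation=cv2.INTER_CUBIC))
print(r.sense()['eef_pos'],r.sense()['tcp_rot'])
E
```

```text
[ 493.81581942 -393.20888562  163.62658769] [-3.13688458  0.00778609  3.00983502]
```

View pics/crop2.png

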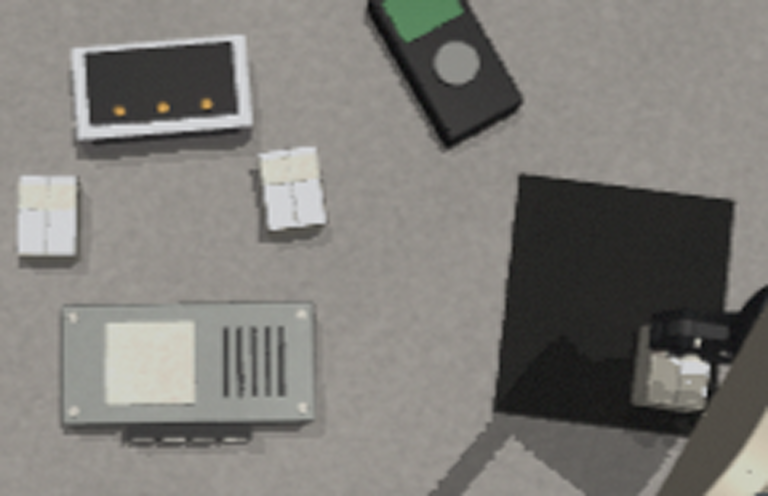

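Carton 1 is on the mat and the other two haven't moved. Next, the right carton.

```bash
python3 - <<'E'
from h import *
plan((632,-86.5,150,3.27,9,-1),(632,-86.5,110,3.27,1,-1))
plan((632,-86.5,130,3.27,1,1),(502,-302,130,3.014,8,1),(502,-302,90,3.014,1,1),start=(632,-86.5,90,3.27))
plan((608.4,110,150,3.14,14,-1),start=(502,-302,140,3.014))
plan((598,-360,130,3.014,14,1),start=(608.4,110,130,3.14))
E
```

```text
-1.07 3.58 0.15 0 0 -0.029 -1; -1.18 3.55 0.15 0 0 -0.029 -1; -1.28 3.51 0.15 0 0 -0.029 -1; -1.38 3.47 0.15 0 0 -0.029 -1; -1.48 3.43 0.15 0 0 -0.029 -1; -1.58 3.39 0.15 0 0 -0.029 -1; -1.68 3.34 0.15 0 0 -0.029 -1; -1.77 3.29 0.15 0 0 -0.029 -1; -1.87 3.24 0.15 0 0 -0.029 -1; -0.00 0.00 4.00 0 0 -0.000 -1 | 10
-0.00 0.00 -4.00 0 0 -0.000 1; 1.96 -2.46 -0.00 0 0 0.032 1; 1.88 -2.52 -0.00 0 0 0.032 1; 1.80 -2.58 -0.00 0 0 0.032 1; 1.71 -2.64 -0.00 0 0 0.032 1; 1.63 -2.69 -0.00 0 0 0.032 1; 1.54 -2.74 -0.00 0 0 0.032 1; 1.45 -2.79 -0.00 0 0 0.032 1; 1.36 -2.84 -0.00 0 0 0.032 1; 0.00 0.00 4.00 0 0 -0.000 1 | 10
-0.38 3.02 -0.07 0 0 -0.009 -1; -0.41 3.01 -0.07 0 0 -0.009 -1; -0.43 3.01 -0.07 0 0 -0.009 -1; -0.46 3.00 -0.07 0 0 -0.009 -1; -0.49 3.00 -0.07 0 0 -0.009 -1; -0.51 3.00 -0.07 0 0 -0.009 -1; -0.54 2.99 -0.07 0 0 -0.009 -1; -0.57 2.99 -0.07 0 0 -0.009 -1; -0.60 2.98 -0.07 0 0 -0.009 -1; -0.62 2.98 -0.07 0 0 -0.009 -1 | 10
-0.65 2.97 -0.07 0 0 -0.009 -1; -0.68 2.96 -0.07 0 0 -0.009 -1; -0.70 2.96 -0.07 0 0 -0.009 -1; -0.73 2.95 -0.07 0 0 -0.009 -1 | 4
0.07 -3.36 -0.00 0 0 0.009 1; 0.04 -3.36 -0.00 0 0 0.009 1; 0.01 -3.36 -0.00 0 0 0.009 1; -0.02 -3.36 -0.00 0 0 0.009 1; -0.05 -3.36 -0.00 0 0 0.009 1; -0.08 -3.36 -0.00 0 0 0.009 1; -0.11 -3.36 -0.00 0 0 0.009 1; -0.14 -3.35 -0.00 0 0 0.009 1; -0.17 -3.35 -0.00 0 0 0.009 1; -0.20 -3.35 -0.00 0 0 0.009 1 | 10
-0.23 -3.35 -0.00 0 0 0.009 1; -0.26 -3.35 -0.00 0 0 0.009 1; -0.29 -3.35 -0.00 0 0 0.009 1; -0.32 -3.34 -0.00 0 0 0.009 1 | 4
```

Request:
apply_moves(series="-1.07 3.58 0.15 0 0 -0.029 -1; -1.18 3.55 0.15 0 0 -0.029 -1; -1.28 3.51 0.15 0 0 -0.029 -1; -1.38 3.47 0.15 0 0 -0.029 -1; -1.48 3.43 0.15 0 0 -0.029 -1; -1.58 3.39 0.15 0 0 -0.029 -1; -1.68 3.34 0.15 0 0 -0.029 -1; -1.77 3.29 0.15 0 0 -0.029 -1; -1.87 3.24 0.15 0 0 -0.029 -1; 0 0 4 0 0 0 -1")

```text
clock: 5.98
eef_pos: [636.7, -79.4, 110.4]
tcp_rot: [-3.14, 0.013, -3.007]
contact_force: [2.5, -0.6, 0.5]
opening: 1.001
```

Request:
apply_moves(series="0 0 3 0 0 0 -1; 0 0 3 0 0 0 -1; 0 0 2.2 0 0 0 -1; 0 0 0 0 0 0 1; 0 0 0 0 0 0 1; 0 0 0 0 0 0 1; 0 0 0 0 0 0 1; 0 0 0 0 0 0 1; 0 0 -3 0 0 0 1; 0 0 -3 0 0 0 1")

```text
clock: 6.82
eef_pos: [628.1, -84.3, 82.9]
tcp_rot: [3.141, -0.003, -3.013]
contact_force: [0.6, -0.8, -0.6]
opening: 0.521
```

Request:
apply_moves(series="0 0 -4 0 0 0 1; 1.96 -2.46 0 0 0 0.032 1; 1.88 -2.52 0 0 0 0.032 1; 1.8 -2.58 0 0 0 0.032 1; 1.71 -2.64 0 0 0 0.032 1; 1.63 -2.69 0 0 0 0.032 1; 1.54 -2.74 0 0 0 0.032 1; 1.45 -2.79 0 0 0 0.032 1; 1.36 -2.84 0 0 0 0.032 1; 0 0 0 0 0 0 1")

```text
clock: 7.65
eef_pos: [497.1, -303.9, 124.0]
tcp_rot: [-3.139, 0.001, 3.01]
contact_force: [-0.1, -0.8, -0.5]
opening: 0.523
```

Request:
apply_moves(series="-0.5 0.1 3 0 0 0 1; 0 0 3 0 0 0 1; 0 0 2 0 0 0 1; 0 0 1.2 0 0 0 1; 0 0 0.4 0 0 0 1; 0 0 0.1 0 0 0 1; 0 0 0 0 0 0 -0.4; 0 0 0 0 0 0 -0.4; 0 0 0 0 0 0 -0.4; 0 0 0 0 0 0 -0.4")

```text
clock: 8.48
eef_pos: [505.1, -299.7, 26.6]
tcp_rot: [-3.141, 0.001, 3.015]
contact_force: [-0.5, -1.1, -0.2]
opening: 0.7
```

Request:
apply_moves(series="0 0 -2 0 0 0 -0.5; 0 0 -3 0 0 0 -1; 0 0 -4 0 0 0 -1; 0 0 -4 0 0 0 -1; -0.38 3.02 0 0 0 -0.009 -1; -0.41 3.01 0 0 0 -0.009 -1; -0.43 3.01 0 0 0 -0.009 -1; -0.46 3 0 0 0 -0.009 -1; -0.49 3 0 0 0 -0.009 -1; -0.51 3 0 0 0 -0.009 -1")

```text
clock: 9.32
eef_pos: [550.3, -121.4, 156.3]
tcp_rot: [-3.142, 0.001, 3.069]
contact_force: [0.1, 0.8, 0.6]
opening: 1.001
```

Request:
apply_moves(series="-0.54 2.99 0 0 0 -0.009 -1; -0.57 2.99 0 0 0 -0.009 -1; -0.6 2.98 0 0 0 -0.009 -1; -0.62 2.98 0 0 0 -0.009 -1; -0.65 2.97 0 0 0 -0.009 -1; -0.68 2.96 0 0 0 -0.009 -1; -0.7 2.96 0 0 0 -0.009 -1; 0 0 0 0 0 0 -1; 0 0 0 0 0 0 -1; 0 0 0 0 0 0 -1")

```text
clock: 10.15
eef_pos: [602.7, 83.0, 155.9]
tcp_rot: [-3.141, -0.0, 3.132]
contact_force: [-0.3, -0.6, -0.1]
opening: 0.998
```

```bash
python3 - <<'E'
from h import *
grab('top','top2.png');im=cv2.imread('pics/top2.png')
print(r.sense()['eef_pos'],r.sense()['tcp_rot'])
# left carton and mat cartons by brightness
g=cv2.cvtColor(im,cv2.COLOR_BGR2HSV);m=((g[...,2]>190)&(g[...,1]<70)).astype(np.uint8)
cs,_=cv2.findContours(m,cv2.RETR_EXTERNAL,cv2.CHAIN_APPROX_NONE)
for c in cs:
    (u,v),wh,a=cv2.minAreaRect(c)
    if cv2.contourArea(c)>60 and 240<u<490 and 100<v<260: print((u,v),wh,a,ray('top',u,v,50))
E
```

```text
[602.67162803  82.5253673  155.87906598] [-3.14123682e+00 -2.87974289e-04  3.13149440e+00]
(466.94110107421875, 223.69215393066406) (16.45438003540039, 23.855548858642578) 7.594643592834473 [ 493.61324882 -392.24645305   50.        ]
(429.8475341796875, 217.87193298339844) (16.454299926757812, 24.07407569885254) 6.34019136428833 [ 507.7040186  -298.54085623   50.        ]
(291.3999938964844, 213.7000274658203) (24.80694580078125, 10.294882774353027) 82.87498474121094 [515.72083468  53.30990842  50.        ]
(314.1241455078125, 135.9896697998047) (27.737192153930664, 34.62997055053711) 85.2363510131836 [718.008577    -2.54743049  50.        ]
(251.10360717773438, 131.7298583984375) (21.449066162109375, 50.148094177246094) 83.0887680053711 [728.20593892 161.0185834   50.        ]
```

Request:
apply_moves(series="-0.57 2.75 0 0 0 0 -1; 0 0 4 0 0 0 -1; 0 0 4 0 0 0 -1; 0 0 3 0 0 0 -1; 0 0 2 0 0 0 -1; 0 0 0 0 0 0 1; 0 0 0 0 0 0 1; 0 0 0 0 0 0 1; 0 0 0 0 0 0 1; 0 0 0 0 0 0 1")

```text
clock: 11.03
eef_pos: [610.4, 110.4, 28.1]
tcp_rot: [3.141, 0.003, 3.132]
contact_force: [-0.7, -3.6, 5.0]
opening: 0.514
```

Request:
apply_moves(series="0 0 -3 0 0 0 1; 0 0 -4 0 0 0 1; 0 0 -4 0 0 0 1; 0.07 -3.36 0 0 0 0.009 1; 0.04 -3.36 0 0 0 0.009 1; 0.01 -3.36 0 0 0 0.009 1; -0.02 -3.36 0 0 0 0.009 1; -0.05 -3.36 0 0 0 0.009 1; -0.08 -3.36 0 0 0 0.009 1; -0.11 -3.36 0 0 0 0.009 1")

```text
clock: 11.87
eef_pos: [601.9, -126.1, 137.3]
tcp_rot: [-3.141, 0.002, 3.068]
contact_force: [0.4, 0.2, -2.1]
opening: 0.519
```

Request:
apply_moves(series="-0.14 -3.35 0 0 0 0.009 1; -0.17 -3.35 0 0 0 0.009 1; -0.2 -3.35 0 0 0 0.009 1; -0.23 -3.35 0 0 0 0.009 1; -0.26 -3.35 0 0 0 0.009 1; -0.29 -3.35 0 0 0 0.009 1; -0.32 -3.34 0 0 0 0.009 1; 0 0 0 0 0 0 1; 0 0 0 0 0 0 1; 0 0 0 0 0 0 1")

```text
clock: 12.7
eef_pos: [594.2, -359.1, 136.5]
tcp_rot: [3.141, 0.0, 3.005]
contact_force: [-0.6, 0.0, -2.3]
opening: 0.512
```

Request:
apply_moves(series="-0.4 0 4 0 0 0 1; 0 0 3 0 0 0 1; 0 0 2 0 0 0 1; 0 0 1.2 0 0 0 1; 0 0 0.5 0 0 0 1; 0 0 0 0 0 0 1; 0 0 0 0 0 0 -0.4; 0 0 0 0 0 0 -0.4; 0 0 0 0 0 0 -0.4; 0 0 0 0 0 0 -0.4")

```text
clock: 13.53
eef_pos: [598.8, -359.7, 29.4]
tcp_rot: [-3.141, 0.001, 3.006]
contact_force: [0.4, 0.9, 0.4]
opening: 0.704
```

Request:
apply_moves(series="0 0 -2 0 0 0 -0.5; 0 0 -3 0 0 0 -1; 0 0 -4 0 0 0 -1; 0 0 -4 0 0 0 -1; 4 0.5 0 0 0 0 1; 4 0.5 0 0 0 0 1; 4 0.5 0 0 0 0 1; 4 0.5 0 0 0 0 1; 4 0.5 0 0 0 0 1; 0 0 0 0 0 0 1")

```text
clock: 14.37
eef_pos: [396.1, -304.5, 157.8]
tcp_rot: [3.139, -0.006, 3.005]
contact_force: [0.2, 0.1, -1.0]
opening: 0.142
```

```bash
python3 - <<'E'
from h import *
grab('top','top3.png');im=cv2.imread('pics/top3.png')
print(r.sense()['eef_pos'],r.sense()['tcp_rot'],r.sense()['opening'])
cv2.imwrite('pics/crop3.png',cv2.resize(im[110:280,155:495],None,fx=2.35,fy=2.35,interpolation=cv2.INTER_CUBIC))
E
```

```text
[ 400.06500156 -306.51060402  158.83003095] [ 3.14065101e+00 -2.01658777e-03  3.00434705e+00] 0.05156607289598617
```

View pics/crop3.png

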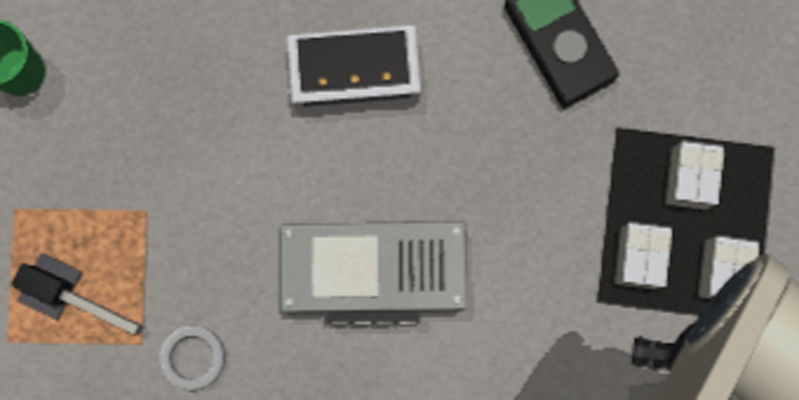

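All three cartons are apart on the mat, and the module is clear. I need a module detector for the walking phase, so I'll check its colours.

```bash
python3 - <<'E'
from h import *
im=cv2.imread('pics/top3.png');im0=im.astype(int)
for u,v in[(278,225),(278,210),(345,235),(325,208),(313,240),(313,250),(313,165),(240,200),(290,222),(200,215),(313,201),(313,243)]: print((u,v),im[v,u])
hsv=cv2.cvtColor(im,cv2.COLOR_BGR2HSV)
for lo,hi in[((40,5,80),(100,60,200))]:
    m=cv2.inRange(hsv,lo,hi);m[:155]=0;m[260:]=0;m[:,:255]=0;m[:,380:]=0
    m=cv2.morphologyEx(m,cv2.MORPH_CLOSE,np.ones((3,3)))
    cs,_=cv2.findContours(m,cv2.RETR_EXTERNAL,cv2.CHAIN_APPROX_NONE);c=max(cs,key=cv2.contourArea)
    b=cv2.boxPoints(cv2.minAreaRect(c));print(b.round(1).tolist(),cv2.contourArea(c)); w=np.array([ray('top',u,v,60) for u,v in b]);print(w.round(1).tolist())
print(im[195:206,300].tolist()); print(im[228:250,285].tolist())
print(im[146:162,300].tolist())
E
```

```text
(278, 225) [140 147 144]
(278, 210) [161 168 170]
(345, 235) [150 157 154]
(325, 208) [143 148 147]
(313, 240) [143 147 146]
(313, 250) [123 127 131]
(313, 165) [137 143 146]
(240, 200) [136 142 145]
(290, 222) [193 202 202]
(200, 215) [ 92 128 178]
(313, 201) [137 143 147]
(313, 243) [61 61 61]
[[273.5, 205.10000610351562], [351.8999938964844, 203.89999389648438], [352.5, 241.0], [274.1000061035156, 242.1999969482422]] 2752.5
[[536.4, 98.3, 60.0], [540.9, -100.2, 60.0], [447.3, -101.8, 60.0], [442.7, 95.1, 60.0]]
[[139, 144, 147], [137, 142, 145], [139, 143, 146], [140, 145, 149], [139, 143, 147], [137, 142, 146], [137, 142, 146], [137, 143, 146], [140, 146, 149], [135, 139, 142], [123, 127, 126]]
[[141, 145, 144], [142, 146, 144], [142, 147, 144], [143, 148, 146], [142, 147, 144], [142, 147, 144], [142, 147, 144], [144, 149, 146], [142, 146, 146], [142, 146, 145], [142, 147, 145], [141, 147, 145], [142, 147, 144], [138, 143, 141], [80, 83, 82], [65, 66, 67], [76, 78, 80], [86, 89, 91], [123, 127, 130], [126, 130, 133], [137, 142, 146], [136, 142, 145]]
[[54, 55, 55], [61, 62, 63], [117, 116, 117], [204, 202, 201], [204, 202, 200], [193, 191, 189], [55, 54, 55], [43, 41, 41], [67, 67, 69], [73, 75, 78], [75, 77, 79], [77, 79, 82], [85, 87, 91], [125, 129, 132], [128, 134, 137], [140, 146, 150]]
```

```bash
cat > walk.py <<'E'
from h import *
def edge(col,lvl,rng,down=True):
    """sub-pixel row where the column's brightness crosses lvl"""
    a=col[rng[0]:rng[1]].astype(float)
    for i in range(len(a)-1):
        if (a[i]-lvl)*(a[i+1]-lvl)<0 and ((a[i]>a[i+1])==down): return rng[0]+i+(a[i]-lvl)/(a[i]-a[i+1])
def fit(P):
    P=np.array(P)[:,:2]
    vx,vy,x,y=cv2.fitLine(P.astype(np.float32),cv2.DIST_HUBER,0,.01,.01).ravel()
    return np.array([vx,vy]),np.array([x,y])
def dock(im):
    g=im.mean(2);P=[]
    for u in range(283,328):
        v=edge(g[:,u],125,(147,157))
        if v: P.append(ray('top',u,v,60))
    d,c=fit(P); d=d*np.sign(d[1]); a=np.arctan2(-d[0],d[1])
    return a,c
# stored after the first look
def todock(p):
    a,o=np.load('dock.npy')[0],np.load('dock.npy')[1:3]
    q=np.array(p[:2])-o;return np.array([np.cos(a)*q[0]+np.sin(a)*q[1],-np.sin(a)*q[0]+np.cos(a)*q[1]])
def module(im):
    m=cv2.inRange(cv2.cvtColor(im,cv2.COLOR_BGR2HSV),(40,5,80),(100,60,200))
    m[:151]=0;m[260:]=0;m[:,:250]=0;m[:,385:]=0
    m=cv2.morphologyEx(m,cv2.MORPH_OPEN,np.ones((3,3)));m=cv2.morphologyEx(m,cv2.MORPH_CLOSE,np.ones((5,5)))
    cs,_=cv2.findContours(m,cv2.RETR_EXTERNAL,cv2.CHAIN_APPROX_NONE);c=max(cs,key=cv2.contourArea)
    b=cv2.boxPoints(cv2.minAreaRect(c));w=np.array([todock(ray('top',u,v,60)) for u,v in b])
    e=np.roll(w,-1,0)-w;L=np.linalg.norm(e,axis=1);k=np.argmax(L);d=e[k]*np.sign(e[k][1])
    return w.mean(0),np.arctan2(-d[0],d[1]),L[:2]
def report():
    im=grab('top');c,t,L=module(im);s=r.sense();p=todock(s['eef_pos'])
    print('module',c.round(1),'yaw deg %.1f'%np.degrees(t),'size',L.round(0),'gapL,R',[round(-(c[0]+47.5*np.cos(t)-y*np.sin(t)),1) for y in(50,-50)])
    print('tcp dock',p.round(1),'z %.1f'%s['eef_pos'][2],'psi-dock %.3f'%((s['tcp_rot'][2]-np.load('dock.npy')[0])%(2*np.pi)-np.pi),'F',s['contact_force'].round(1))
    for n,y in(('L',78),('R',-78)):
        q=c+[np.cos(t)*-47.5-np.sin(t)*y, np.sin(t)*-47.5+np.cos(t)*y]
        print(n,'end near face',q.round(1),'tcp->contact: fwd %.1f left %.1f'%(q[0]-11-p[0],q[1]-p[1]))
E
python3 - <<'E'
from walk import *
im=cv2.imread('pics/top3.png');a,c=dock(im)
# centre of front edge: left/right corners measured at crop1 (448,158),(643,146)
w=pts('top',[(448,158),(643,146)],60)[:,:2];mid=w.mean(0)
d=np.array([-np.sin(a),np.cos(a)]);o=c+d*((mid-c)@d)
print(a,o,mid);np.save('dock.npy',[a,*o])
report()
A=r.sense()['eef_pos']
f=lambda x,y:(o[0]+np.cos(a)*x-np.sin(a)*y,o[1]+np.sin(a)*x+np.cos(a)*y)
x,y=f(-280,-78)
plan((x,y,150,np.pi+a,7,1),(x,y,29,np.pi+a,3,1))
E
```

```text
0.089067064 [676.07168422  16.49674877] [673.0575647   16.22757744]
module [-208.8  -56.4] yaw deg 4.1 size [84. 54.] gapL,R [np.float64(164.9), np.float64(157.8)]
tcp dock [-301.1 -298.8] z 159.4 psi-dock -0.226 F [ 0.4  0.2 -0.4]
L end near face [-261.7   18. ] tcp->contact: fwd 28.4 left 316.8
R end near face [-250.6 -137.6] tcp->contact: fwd 39.5 left 161.2
0.41 3.14 0.13 0 0 -0.032 1; 0.31 3.15 0.13 0 0 -0.032 1; 0.21 3.16 0.13 0 0 -0.032 1; 0.11 3.17 0.13 0 0 -0.032 1; 0.00 3.17 0.13 0 0 -0.032 1; -0.10 3.17 0.13 0 0 -0.032 1; -0.20 3.16 0.13 0 0 -0.032 1; -0.00 0.00 4.03 0 0 0.000 1; -0.00 0.00 4.03 0 0 0.000 1; -0.00 0.00 4.03 0 0 0.000 1 | 10
```

```bash
python3 - <<'E'
s=open('walk.py').read()
s=s.replace("m=cv2.morphologyEx(m,cv2.MORPH_OPEN,np.ones((3,3)));","").replace("np.ones((5,5))","np.ones((3,3))").replace("c=max(cs,key=cv2.contourArea)","c=np.vstack([k for k in cs if cv2.contourArea(k)>60])")
open('walk.py','w').write(s)
from walk import *
report()
E
```

```text
module [-186.3   -2.1] yaw deg -4.7 size [197.  93.] gapL,R [np.float64(134.9), np.float64(143.0)]
tcp dock [-299.7 -299.6] z 159.7 psi-dock -0.226 F [ 0.7 -0.2  0.9]
L end near face [-227.3   79.5] tcp->contact: fwd 61.4 left 379.1
R end near face [-240.   -75.9] tcp->contact: fwd 48.7 left 223.7
```

Request:
apply_moves(series="0.4 3.14 0.1 0 0 -0.032 1; 0.3 3.15 0.1 0 0 -0.032 1; 0.2 3.16 0.1 0 0 -0.032 1; 0.1 3.17 0.1 0 0 -0.032 1; 0 3.17 0.1 0 0 -0.032 1; -0.1 3.17 0.1 0 0 -0.032 1; -0.2 3.16 0.1 0 0 -0.032 1; 0 0 4 0 0 0 1; 0 0 4 0 0 0 1; 0 0 4 0 0 0 1")

```text
clock: 15.35
eef_pos: [408.8, -85.7, 31.5]
tcp_rot: [-3.14, 0.005, -3.051]
contact_force: [-0.2, -0.0, -0.7]
opening: 0.002
```

```bash
python3 - <<'E'
from walk import *
report()
E
```

```text
module [-185.2   -2.3] yaw deg -3.8 size [198.  94.] gapL,R [np.float64(134.5), np.float64(141.1)]
tcp dock [-280.7  -76.7] z 23.9 psi-dock 0.001 F [-4.1  0.6 -4.1]
L end near face [-227.4   78.7] tcp->contact: fwd 42.3 left 155.4
R end near face [-237.8  -76.9] tcp->contact: fwd 31.9 left -0.2
```

Request:
apply_moves(series="-1.2 0 -0.4 0 0 0 1; -1.2 0 0 0 0 0 1; -0.5 0 0 0 0 0 1; -0.5 0 0 0 0 0 1; -0.5 0 0 0 0 0 1; -0.5 0 0 0 0 0 1; -0.5 0 0 0 0 0 1; -0.5 0 0 0 0 0 1; 0 0 0 0 0 0 1; 0 0 0 0 0 0 1")

```text
clock: 16.23
eef_pos: [459.3, -81.9, 36.9]
tcp_rot: [-3.141, -0.0, -3.053]
contact_force: [-3.4, -2.6, -2.7]
opening: 0.004
```

```bash
python3 - <<'E'
from walk import *
report(); im=grab('top');cv2.imwrite('pics/crop4.png',cv2.resize(im[130:290,240:400],None,fx=3.5,fy=3.5,interpolation=cv2.INTER_CUBIC))
E
```

```text
module [-172.9    3.2] yaw deg 4.3 size [197.  93.] gapL,R [np.float64(129.2), np.float64(121.8)]
tcp dock [-224.6  -78.7] z 36.9 psi-dock -0.001 F [-4.3 -3.2 -0.9]
L end near face [-226.    77.5] tcp->contact: fwd -12.4 left 156.1
R end near face [-214.4  -78.1] tcp->contact: fwd -0.9 left 0.6
```

View pics/crop4.png

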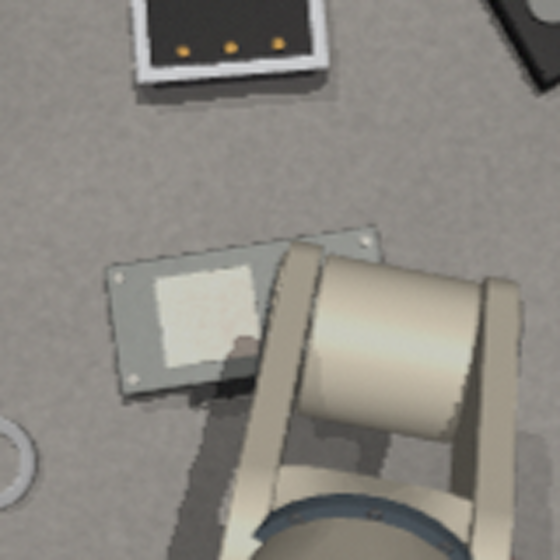

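Vision and contact agree: the right end advanced 23 mm and the left end barely moved back. Now the left end.

Request:
apply_moves(series="3 0 0 0 0 0 1; 3 0 0 0 0 0 1; 0 3.9 0 0 0 0 1; 0 3.9 0 0 0 0 1; 0 3.9 0.3 0 0 0 1; 0 3.9 0.3 0 0 0 1; -2 0 0 0 0 0 1; -2 0 0 0 0 0 1; -0.5 0 0 0 0 0 1; -0.5 0 0 0 0 0 1")

```text
clock: 17.17
eef_pos: [434.8, 73.5, 30.4]
tcp_rot: [3.141, -0.002, -3.053]
contact_force: [-15.1, 3.2, 8.6]
opening: 0.002
```

Request:
apply_moves(series="-0.5 0 0 0 0 0 1; -0.5 0 0 0 0 0 1; -0.5 0 0 0 0 0 1; -0.5 0 0 0 0 0 1; -0.5 0 0 0 0 0 1; -0.5 0 0 0 0 0 1; -0.5 0 0 0 0 0 1; 0 0 0 0 0 0 1; 3 0 0 0 0 0 1; 3 0 0 0 0 0 1")

```text
clock: 18.0
eef_pos: [411.3, 70.4, 30.3]
tcp_rot: [3.141, 0.002, -3.055]
contact_force: [-0.4, -0.1, -0.9]
opening: -0.003
```

```bash
python3 - <<'E'
from walk import *
report()
E
```

```text
module [-154.5   -5.3] yaw deg -7.6 size [ 93. 198.] gapL,R [np.float64(100.8), np.float64(114.0)]
tcp dock [-268.1   76.8] z 29.2 psi-dock -0.003 F [-6.5 -2.  -1.5]
L end near face [-191.3   78.2] tcp->contact: fwd 65.8 left 1.4
R end near face [-211.9  -76.4] tcp->contact: fwd 45.2 left -153.2
```

Request:
apply_moves(series="0 -3.85 0 0 0 0 1; 0 -3.85 0 0 0 0 1; 0 -3.85 0 0 0 0 1; 0 -3.85 0 0 0 0 1; -1.4 0 0 0 0 0 1; -1.4 0 0 0 0 0 1; -1.2 0 0 0 0 0 1; -0.6 0 0 0 0 0 1; -0.5 0 0 0 0 0 1; -0.5 0 0 0 0 0 1")

```text
clock: 18.88
eef_pos: [474.8, -77.9, 29.3]
tcp_rot: [3.141, -0.01, -3.053]
contact_force: [-16.2, -10.4, 9.3]
opening: -0.003
```

Request:
apply_moves(series="-0.5 0 0 0 0 0 1; -0.5 0 0 0 0 0 1; -0.5 0 0 0 0 0 1; -0.5 0 0 0 0 0 1; -0.5 0 0 0 0 0 1; -0.5 0 0 0 0 0 1; 0 0 0 0 0 0 1; 3 0 0 0 0 0 1; 3 0 0 0 0 0 1; 0 0 0 0 0 0 1")

```text
clock: 19.72
eef_pos: [443.4, -79.6, 29.2]
tcp_rot: [3.14, -0.007, -3.053]
contact_force: [-0.6, -0.0, -0.4]
opening: -0.001
```

```bash
python3 - <<'E'
from walk import *
report()
E
```

```text
module [-128.6    5.7] yaw deg 8.4 size [199.  94.] gapL,R [np.float64(89.0), np.float64(74.3)]
tcp dock [-236.9  -75.7] z 29.8 psi-dock -0.001 F [ 0.3 -0.4  0.3]
L end near face [-187.1   75.9] tcp->contact: fwd 38.8 left 151.5
R end near face [-164.2  -78.5] tcp->contact: fwd 61.7 left -2.8
```

Request:
apply_moves(series="0 3.8 0 0 0 0 1; 0 3.8 0 0 0 0 1; 0 3.8 0 0 0 0 1; 0 3.8 0 0 0 0 1; -1.2 0 0 0 0 0 1; -1.2 0 0 0 0 0 1; -1 0 0 0 0 0 1; -0.6 0 0 0 0 0 1; -0.5 0 0 0 0 0 1; -0.5 0 0 0 0 0 1")

```text
clock: 20.6
eef_pos: [481.4, 74.0, 28.7]
tcp_rot: [3.141, -0.012, -3.056]
contact_force: [-17.2, 5.8, 9.8]
opening: 0.004
```

Request:
apply_moves(series="-0.5 0 0 0 0 0 1; -0.5 0 0 0 0 0 1; -0.5 0 0 0 0 0 1; -0.5 0 0 0 0 0 1; -0.5 0 0 0 0 0 1; -0.5 0 0 0 0 0 1; -0.4 0 0 0 0 0 1; 0 0 0 0 0 0 1; 3 0 0 0 0 0 1; 3 0 0 0 0 0 1")

```text
clock: 21.43
eef_pos: [462.3, 71.9, 29.8]
tcp_rot: [3.142, 0.002, -3.056]
contact_force: [-0.7, -0.0, -0.3]
opening: -0.001
```

```bash
python3 - <<'E'
from walk import *
report()
E
```

```text
module [-103.6   -5.9] yaw deg -7.5 size [ 94. 198.] gapL,R [np.float64(50.0), np.float64(63.1)]
tcp dock [-217.    73.8] z 28.7 psi-dock -0.004 F [-7.3 -0.5 -1.2]
L end near face [-140.5   77.6] tcp->contact: fwd 65.5 left 3.8
R end near face [-160.9  -77. ] tcp->contact: fwd 45.1 left -150.9
```

Request:
apply_moves(series="0 -3.8 0 0 0 0 1; 0 -3.8 0 0 0 0 1; 0 -3.8 0 0 0 0 1; 0 -3.8 0 0 0 0 1; -1.4 0 0 0 0 0 1; -1.3 0 0 0 0 0 1; -1 0 0 0 0 0 1; -0.6 0 0 0 0 0 1; -0.5 0 0 0 0 0 1; -0.5 0 0 0 0 0 1")

```text
clock: 22.32
eef_pos: [521.8, -74.7, 28.8]
tcp_rot: [3.141, -0.011, -3.053]
contact_force: [-16.2, -7.9, 7.2]
opening: -0.002
```

Request:
apply_moves(series="-0.5 0 0 0 0 0 1; -0.5 0 0 0 0 0 1; -0.5 0 0 0 0 0 1; -0.5 0 0 0 0 0 1; -0.5 0 0 0 0 0 1; 0 0 0 0 0 0 1; 3 0 0 0 0 0 1; 3 0 0 0 0 0 1; 0 0 0 0 0 0 1; 0 0 0 0 0 0 1")

```text
clock: 23.15
eef_pos: [490.7, -76.9, 29.8]
tcp_rot: [3.141, -0.001, -3.054]
contact_force: [0.2, -0.1, 0.1]
opening: 0.006
```

```bash
python3 - <<'E'
from walk import *
report()
E
```

```text
module [-83.3   3.5] yaw deg 5.2 size [199.  93.] gapL,R [np.float64(40.5), np.float64(31.4)]
tcp dock [-191.2  -76.8] z 30.1 psi-dock -0.001 F [ 0.5  0.3 -0.2]
L end near face [-137.7   76.9] tcp->contact: fwd 42.6 left 153.6
R end near face [-123.5  -78.5] tcp->contact: fwd 56.7 left -1.7
```

Request:
apply_moves(series="0 3.85 0 0 0 0 1; 0 3.85 0 0 0 0 1; 0 3.85 0 0 0 0 1; 0 3.85 0 0 0 0 1; -1.2 0 0 0 0 0 1; -1.2 0 0 0 0 0 1; -1.2 0 0 0 0 0 1; -0.5 0 0 0 0 0 1; -0.5 0 0 0 0 0 1; -0.5 0 0 0 0 0 1")

```text
clock: 24.03
eef_pos: [524.2, 81.2, 28.9]
tcp_rot: [3.141, -0.011, -3.054]
contact_force: [-17.7, 2.9, 10.3]
opening: -0.003
```

Request:
apply_moves(series="-0.4 0 0 0 0 0 1; -0.4 0 0 0 0 0 1; -0.4 0 0 0 0 0 1; -0.3 0 0 0 0 0 1; -0.2 0 0 0 0 0 1; 0 0 0 0 0 0 1; 3 0 0 0 0 0 1; 3 0 0 0 0 0 1; 0 0 0 0 0 0 1; 0 0 0 0 0 0 1")

```text
clock: 24.87
eef_pos: [485.2, 77.3, 29.8]
tcp_rot: [-3.142, -0.001, -3.054]
contact_force: [0.7, 0.1, -0.3]
opening: 0.001
```

```bash
python3 - <<'E'
from walk import *
report()
E
```

```text
module [-72.6  -2.1] yaw deg -2.3 size [198.  93.] gapL,R [np.float64(23.1), np.float64(27.1)]
tcp dock [-182.9   77.6] z 30.1 psi-dock -0.001 F [ 0.7 -0.2  0.2]
L end near face [-116.9   77.8] tcp->contact: fwd 55.0 left 0.2
R end near face [-123.1  -78.1] tcp->contact: fwd 48.8 left -155.7
```

Request:
apply_moves(series="0 -3.88 0 0 0 0 1; 0 -3.88 0 0 0 0 1; 0 -3.88 0 0 0 0 1; 0 -3.88 0 0 0 0 1; -1.4 0 0 0 0 0 1; -1.4 0 0 0 0 0 1; -1.4 0 0 0 0 0 1; -0.5 0 0 0 0 0 1; -0.4 0 0 0 0 0 1; -0.4 0 0 0 0 0 1")

```text
clock: 25.75
eef_pos: [551.3, -72.6, 29.3]
tcp_rot: [3.141, -0.008, -3.053]
contact_force: [-21.7, -7.3, 16.3]
opening: -0.004
```

Request:
apply_moves(series="-0.3 0 0 0 0 0 1; -0.3 0 0 0 0 0 1; -0.3 0 0 0 0 0 1; -0.1 0 0 0 0 0 1; 0 0 0 0 0 0 1; 0 0 0 0 0 0 1; 3 0 0 0 0 0 1; 3 0 0 0 0 0 1; 0 0 0 0 0 0 1; 0 0 0 0 0 0 1")

```text
clock: 26.58
eef_pos: [503.4, -76.5, 29.8]
tcp_rot: [3.141, -0.001, -3.054]
contact_force: [0.6, 0.3, -0.2]
opening: 0.0
```

```bash
python3 - <<'E'
from walk import *
report()
E
```

```text
module [-67.    1.1] yaw deg 1.4 size [199.  93.] gapL,R [np.float64(20.7), np.float64(18.3)]
tcp dock [-178.5  -77.5] z 30.1 psi-dock -0.001 F [-0.4 -1.8 -0.1]
L end near face [-116.4   77.9] tcp->contact: fwd 51.1 left 155.4
R end near face [-112.6  -78.1] tcp->contact: fwd 54.9 left -0.5
```

```bash
python3 - <<'E'
from walk import *
im=grab('top','top5.png')
for y in(50,-50):
    a,ox,oy=np.load('dock.npy');p=[ox-10*np.cos(a)-y*np.sin(a),oy-10*np.sin(a)+y*np.cos(a),60];print(proj('top',p).round(1))
for u in(286,290,294,323,326,329): print(u,im[146:170,u].tolist())
cv2.imwrite('pics/crop5.png',cv2.resize(im[120:220,255:375],None,fx=6,fy=6,interpolation=cv2.INTER_CUBIC))
E
```

```text
[287.3 156.5]
[326.2 153.3]
286 [[54, 54, 55], [52, 52, 54], [75, 74, 75], [151, 150, 149], [204, 202, 200], [205, 202, 201], [194, 192, 190], [91, 90, 91], [41, 38, 39], [62, 62, 63], [74, 75, 78], [76, 76, 79], [76, 78, 80], [86, 90, 93], [124, 128, 132], [115, 118, 118], [140, 144, 143], [139, 143, 141], [141, 145, 144], [141, 145, 145], [157, 165, 165], [190, 202, 202], [191, 202, 201], [193, 202, 201]]
290 [[54, 54, 55], [52, 52, 53], [99, 97, 98], [203, 201, 200], [204, 202, 200], [202, 200, 199], [182, 179, 179], [50, 51, 51], [42, 43, 44], [75, 75, 77], [75, 76, 78], [75, 76, 78], [75, 78, 79], [80, 83, 85], [113, 119, 120], [129, 134, 133], [137, 142, 140], [137, 142, 141], [139, 143, 142], [145, 150, 149], [173, 183, 182], [189, 202, 201], [188, 200, 201], [190, 202, 201]]
294 [[53, 53, 55], [54, 53, 55], [101, 101, 102], [204, 202, 200], [205, 202, 201], [197, 195, 194], [131, 131, 131], [47, 45, 47], [53, 53, 55], [74, 75, 78], [74, 75, 77], [77, 80, 81], [86, 89, 91], [123, 127, 130], [115, 119, 120], [142, 148, 145], [141, 146, 144], [140, 145, 144], [141, 145, 144], [1
[... 546 characters left out ...]
 [44, 43, 44], [73, 75, 76], [74, 75, 77], [75, 77, 79], [78, 80, 82], [87, 90, 89], [131, 135, 134], [141, 146, 143], [140, 145, 144], [140, 145, 144], [141, 146, 144], [142, 147, 145], [138, 143, 141], [123, 127, 125], [124, 129, 128], [135, 140, 138], [140, 145, 143], [141, 146, 145], [142, 148, 145]]
329 [[203, 201, 200], [205, 202, 201], [198, 196, 195], [152, 150, 151], [54, 53, 55], [55, 55, 57], [75, 76, 78], [73, 74, 76], [76, 77, 80], [80, 83, 84], [103, 107, 108], [137, 141, 140], [141, 146, 144], [141, 146, 145], [142, 146, 145], [142, 147, 145], [143, 149, 147], [140, 145, 143], [127, 131, 130], [109, 112, 111], [105, 109, 108], [106, 109, 108], [106, 109, 108], [103, 106, 105]]
```

View pics/crop5.png

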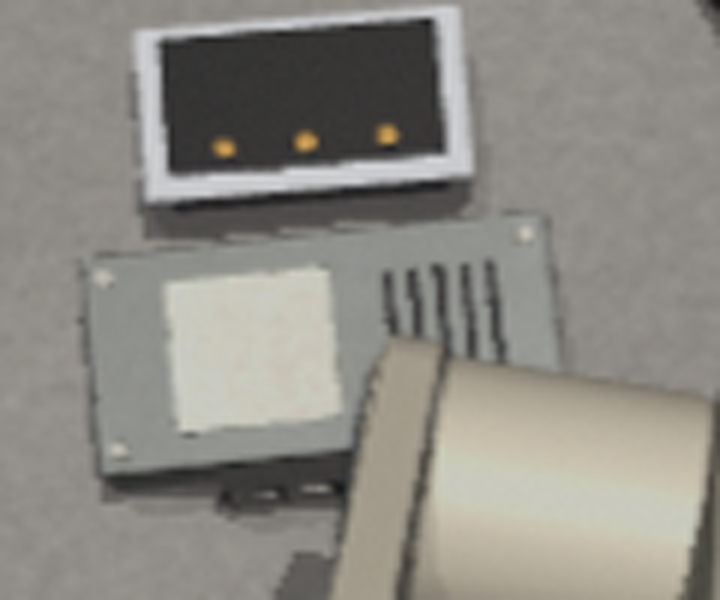

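Request:
apply_moves(series="0 3.88 0 0 0 0 1; 0 3.88 0 0 0 0 1; 0 3.88 0 0 0 0 1; 0 3.88 0 0 0 0 1; -1.5 0 0 0 0 0 1; -1.5 0 0 0 0 0 1; -1.5 0 0 0 0 0 1; -0.6 0 0 0 0 0 1; -0.3 0 0 0 0 0 1; -0.3 0 0 0 0 0 1")

```text
clock: 27.52
eef_pos: [544.4, 83.1, 29.1]
tcp_rot: [3.141, -0.008, -3.054]
contact_force: [-18.8, 2.6, 14.0]
opening: -0.002
```

Request:
apply_moves(series="-0.2 0 0 0 0 0 1; -0.2 0 0 0 0 0 1; -0.2 0 0 0 0 0 1; 0 0 0 0 0 0 1; 0 0 0 0 0 0 1; 0 0 0 0 0 0 1; 3 0 0 0 0 0 1; 3 0 0 0 0 0 1; 0 0 0 0 0 0 1; 0 0 0 0 0 0 1")

```text
clock: 28.35
eef_pos: [493.1, 78.1, 29.8]
tcp_rot: [-3.142, -0.001, -3.053]
contact_force: [1.1, 0.5, 0.2]
opening: -0.0
```

```bash
python3 - <<'E'
from walk import *
report()
E
```

```text
module [-63.5  -0.7] yaw deg -0.8 size [198.  94.] gapL,R [np.float64(15.2), np.float64(16.7)]
tcp dock [-175.    77.7] z 30.2 psi-dock -0.001 F [ 0.3  0.4 -0.1]
L end near face [-109.8   78. ] tcp->contact: fwd 54.2 left 0.3
R end near face [-112.1  -78. ] tcp->contact: fwd 51.9 left -155.7
```

Request:
apply_moves(series="0 -3.9 0 0 0 0 1; 0 -3.9 0 0 0 0 1; 0 -3.9 0 0 0 0 1; 0 -3.9 0 0 0 0 1; -1.5 0 0 0 0 0 1; -1.5 0 0 0 0 0 1; -1.5 0 0 0 0 0 1; -0.6 0 0 0 0 0 1; -0.3 0 0 0 0 0 1; -0.2 0 0 0 0 0 1")

```text
clock: 29.23
eef_pos: [561.8, -72.7, 29.4]
tcp_rot: [-3.142, -0.006, -3.053]
contact_force: [-14.0, -6.3, 10.7]
opening: 0.003
```

Request:
apply_moves(series="-0.2 0 0 0 0 0 1; -0.2 0 0 0 0 0 1; -0.15 0 0 0 0 0 1; 0 0 0 0 0 0 1; 0 0 0 0 0 0 1; 0 0 0 0 0 0 1; 3 0 0 0 0 0 1; 3 0 0 0 0 0 1; 0 0 0 0 0 0 1; 0 0 0 0 0 0 1")

```text
clock: 30.07
eef_pos: [508.5, -77.0, 29.9]
tcp_rot: [3.141, -0.001, -3.054]
contact_force: [1.1, -0.2, -0.4]
opening: -0.002
```

```bash
python3 - <<'E'
from walk import *
report()
im=grab('top','top6.png')
for u in(284,288,292,322,326,330): print(u,im[147:166,u].sum(1)//3)
E
```

```text
module [-62.   0.] yaw deg 1.2 size [198.  94.] gapL,R [np.float64(15.6), np.float64(13.5)]
tcp dock [-173.5  -78.5] z 30.2 psi-dock -0.001 F [ 1.1  1.1 -0.2]
L end near face [-111.2   77. ] tcp->contact: fwd 51.3 left 155.5
R end near face [-107.8  -79. ] tcp->contact: fwd 54.7 left -0.5
284 [ 54  71 141 203 202 193 120  37  64  77  77  78  99 143 140 140 142 151
 199]
288 [ 54  80 163 202 203 190  53  42  71  77  75  87 133 139 140 140 144 161
 197]
292 [ 56  99 201 202 198 160  48  45  77  76  76  83 140 142 142 142 147 174
 197]
322 [202 203 191  93  36  57  75  76  87 135 143 143 144 142 141 140 133 123
 125]
326 [202 202 191  53  42  75  76  76  92 141 142 143 145 144 144 141 138 142
 143]
330 [203 194 132  69  70  75  75  83 113 148 144 143 144 145 147 145 145 144
 146]
```

Request:
apply_moves(series="0 3.88 0 0 0 0 1; 0 3.88 0 0 0 0 1; 0 3.88 0 0 0 0 1; 0 3.88 0 0 0 0 1; -1.5 0 0 0 0 0 1; -1.5 0 0 0 0 0 1; -1.5 0 0 0 0 0 1; -0.6 0 0 0 0 0 1; -0.3 0 0 0 0 0 1; -0.2 0 0 0 0 0 1")

```text
clock: 31.0
eef_pos: [549.9, 82.7, 29.4]
tcp_rot: [3.141, -0.004, -3.054]
contact_force: [-11.8, 1.5, 8.5]
opening: 0.009
```

Request:
apply_moves(series="-0.2 0 0 0 0 0 1; -0.2 0 0 0 0 0 1; 0 0 0 0 0 0 1; 0 0 0 0 0 0 1; 0 0 0 0 0 0 1; 0 0 0 0 0 0 1; 3 0 0 0 0 0 1; 3 0 0 0 0 0 1; 0 0 0 0 0 0 1; 0 0 0 0 0 0 1")

```text
clock: 31.83
eef_pos: [494.4, 77.3, 29.8]
tcp_rot: [-3.141, -0.001, -3.054]
contact_force: [-0.1, 0.3, -0.2]
opening: 0.004
```

```bash
python3 - <<'E'
from walk import *
report()
im=grab('top','top7.png')
for u in(284,288,292,322,326,330): print(u,im[147:166,u].sum(1)//3)
E
```

```text
module [-61.5   0.2] yaw deg 0.1 size [198.  94.] gapL,R [np.float64(14.2), np.float64(13.9)]
tcp dock [-173.7   76.8] z 30.1 psi-dock -0.001 F [1.5 0.1 0.9]
L end near face [-109.2   78.1] tcp->contact: fwd 53.5 left 1.3
R end near face [-108.9  -77.9] tcp->contact: fwd 53.9 left -154.7
284 [ 52  71 142 202 201 193 119  37  64  77  78  81 110 141 139 139 144 163
 198]
288 [ 53  82 162 202 202 189  54  40  70  76  77  84 131 138 140 139 144 158
 199]
292 [ 52  99 202 202 197 160  46  45  75  76  76  89 142 140 141 142 152 197
 197]
322 [202 202 191  92  37  59  75  75  89 139 141 144 143 142 142 141 133 124
 125]
326 [201 201 190  54  43  75  74  76  88 141 143 143 143 144 143 144 144 143
 143]
330 [201 195 132  69  70  76  75  82 112 147 143 144 144 144 145 145 144 143
 143]
```

Request:
apply_moves(series="0 -3.88 0 0 0 0 1; 0 -3.88 0 0 0 0 1; 0 -3.88 0 0 0 0 1; 0 -3.88 0 0 0 0 1; -1.5 0 0 0 0 0 1; -1.5 0 0 0 0 0 1; -1.5 0 0 0 0 0 1; -0.6 0 0 0 0 0 1; -0.3 0 0 0 0 0 1; -0.2 0 0 0 0 0 1")

```text
clock: 32.77
eef_pos: [564.8, -72.2, 29.6]
tcp_rot: [-3.142, -0.002, -3.053]
contact_force: [-6.0, -2.0, 4.5]
opening: 0.001
```

Request:
apply_moves(series="-0.2 0 0 0 0 0 1; -0.2 0 0 0 0 0 1; -0.1 0 0 0 0 0 1; 0 0 0 0 0 0 1; 0 0 0 0 0 0 1; 3 0 0 0 0 0 1; 3 0 0 0 0 0 1; 0 3.88 0 0 0 0 1; 0 3.88 0 0 0 0 1; 0 3.88 0 0 0 0 1")

```text
clock: 33.6
eef_pos: [499.2, 39.6, 30.1]
tcp_rot: [3.142, 0.0, -3.056]
contact_force: [1.1, 0.4, -0.2]
opening: 0.002
```

Request:
apply_moves(series="0 3.88 0 0 0 0 1; -1.5 0 0 0 0 0 1; -1.5 0 0 0 0 0 1; -1.5 0 0 0 0 0 1; -0.6 0 0 0 0 0 1; -0.3 0 0 0 0 0 1; -0.3 0 0 0 0 0 1; -0.3 0 0 0 0 0 1; -0.1 0 0 0 0 0 1; 0 0 0 0 0 0 1")

```text
clock: 34.43
eef_pos: [550.3, 82.3, 28.8]
tcp_rot: [3.142, -0.013, -3.054]
contact_force: [-17.9, 1.3, 15.0]
opening: 0.001
```

Request:
apply_moves(series="0 0 0 0 0 0 1; 0 0 0 0 0 0 1; 3 0 0 0 0 0 1; 3 0 0 0 0 0 1; 3 0 -2 0 0 0 1; 0 0 -4 0 0 0 1; 0 0 -4 0 0 0 1; 0 0 -4 0 0 0 -1; 0 0 0 0 0 0 -1; 0 0 0 0 0 0 -1")

```text
clock: 35.27
eef_pos: [468.7, 75.0, 172.1]
tcp_rot: [3.141, 0.005, -3.054]
contact_force: [1.3, -0.2, -0.2]
opening: 0.419
```

```bash
python3 - <<'E'
from walk import *
report()
im=grab('top','top8.png')
for u in(284,288,292,322,326,330): print(u,im[147:166,u].sum(1)//3)
cv2.imwrite('pics/crop8.png',cv2.resize(im[120:280,150:380],None,fx=3.4,fy=3.4,interpolation=cv2.INTER_CUBIC))
E
```

```text
module [-61.4   0. ] yaw deg -0.1 size [198.  94.] gapL,R [np.float64(13.8), np.float64(14.0)]
tcp dock [-202.6   76.7] z 170.3 psi-dock -0.001 F [-1.5 -0.  -0.8]
L end near face [-108.7   78.1] tcp->contact: fwd 82.9 left 1.4
R end near face [-109.1  -77.9] tcp->contact: fwd 82.6 left -154.6
284 [ 52  71 142 200 201 191 117  39  62  76  76  84 116 139 139 139 139 138
 197]
288 [ 53  79 162 200 200 188  54  40  69  75  74  80 134 137 139 141 146 176
 196]
292 [ 53  97 200 199 196 159  49  46  75  77  77  92 144 140 139 142 152 196
 195]
322 [201 201 191  92  36  57  75  75  83 130 140 141 142 141 141 139 133 124
 123]
326 [200 200 187  52  44  75  74  74  87 141 141 142 143 142 142 140 142 141
 141]
330 [201 193 131  69  70  74  76  82 116 144 141 143 143 143 143 145 144 144
 143]
```

View pics/crop8.png

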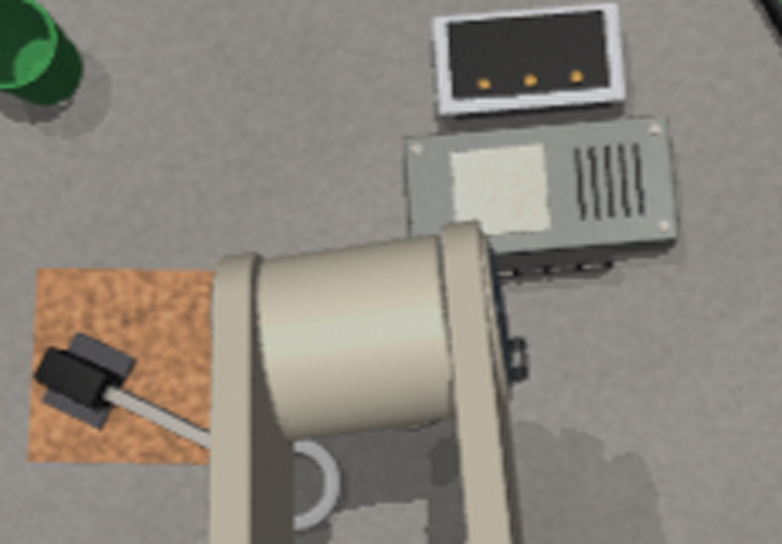

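The module now stands square with a gap of about 14 mm on both sides, centred at y = 0. The gauge handle at crop (78,378) looks unmoved. I'll measure the gauge.

```bash
python3 - <<'E'
from walk import *
A=cv2.imread('pics/top3.png');B=cv2.imread('pics/top8.png')
print('diff',np.abs(A.astype(int)-B)[215:255,157:190].mean())
for im in(A,B):
    V=im.max(2);m=np.zeros_like(V);m[195:262,155:225]=(V[195:262,155:225]<48)*255
    cs,_=cv2.findContours(m,cv2.RETR_EXTERNAL,cv2.CHAIN_APPROX_NONE);c=max(cs,key=cv2.contourArea)
    b=cv2.boxPoints(cv2.minAreaRect(c));print(b.round(1).tolist(),cv2.contourArea(c))
    for z in(58,66):
        w=np.array([ray('top',u,v,z)[:2] for u,v in b]);e=np.roll(w,-1,0)-w;L=np.linalg.norm(e,axis=1);k=np.argmax(L);print(z,w.mean(0).round(1),L.round(1),np.arctan2(*e[k][::-1]))
# blade: bright low-saturation on cork
h=cv2.cvtColor(A,cv2.COLOR_BGR2HSV);m=np.zeros(h.shape[:2],np.uint8)
m[228:256,186:217]=((h[...,1]<60)&(h[...,2]>140))[228:256,186:217]*255
cs,_=cv2.findContours(m,cv2.RETR_EXTERNAL,cv2.CHAIN_APPROX_NONE);c=max(cs,key=cv2.contourArea)
b=cv2.boxPoints(cv2.minAreaRect(c));w=np.array([ray('top',u,v,37)[:2] for u,v in b]);print('blade',b.round(1).tolist(),w.round(1).tolist())
cv2.imwrite('pics/g.png',cv2.resize(A[205:260,155:225],None,fx=9,fy=9,interpolation=cv2.INTER_CUBIC))
E
```

```text
diff 1.6348484848484848
[[159.6999969482422, 231.89999389648438], [164.8000030517578, 220.60000610351562], [186.0, 230.3000030517578], [180.8000030517578, 241.60000610351562]] 225.0
58 [468.8 351.4] [31.  59.6 30.9 59.4] -1.9839958312827497
66 [468.4 349.1] [30.8 59.2 30.7 59. ] -1.9839958312827495
[[159.60000610351562, 232.0], [164.8000030517578, 220.60000610351562], [186.0, 230.3000030517578], [180.8000030517578, 241.60000610351562]] 226.0
58 [468.7 351.5] [31.2 59.6 31.1 59.4] -1.9839958312827497
66 [468.3 349.1] [31.  59.2 30.9 59. ] -1.9839958312827495
blade [[184.8000030517578, 238.39999389648438], [186.39999389648438, 235.1999969482422], [212.8000030517578, 248.39999389648438], [211.1999969482422, 251.60000610351562]] [[451.4, 326.2], [459.6, 322.4], [426.5, 253.6], [418.3, 257.5]]
```

View pics/g.png

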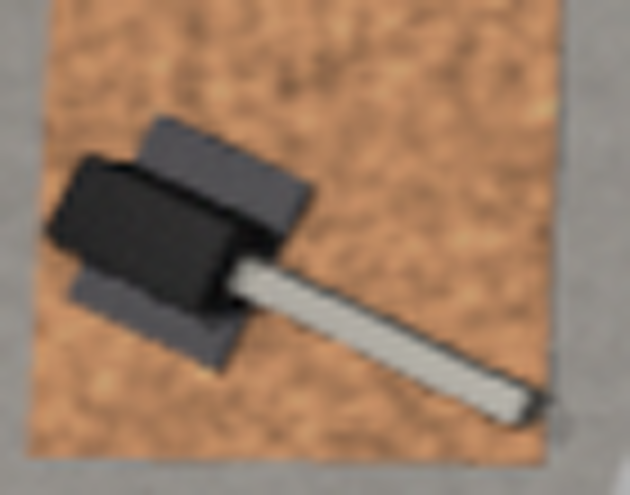

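```bash
python3 - <<'E'
from walk import *
f=lambda P,z:np.array([ray('top',(u+.5)/9-.5+155,(v+.5)/9-.5+205,z)[:2] for u,v in P])
h=f([(88,155),(240,220),(200,308),(48,230)],58);p=f([(158,117),(315,188),(222,372),(70,298)],11)
for w in(h,p):
    e=np.roll(w,-1,0)-w;print(w.mean(0).round(1),np.linalg.norm(e,axis=1).round(1),np.arctan2(*e[0][::-1]),np.arctan2(*(-e[2])[::-1]))
t=f([(235,270),(245,258),(525,395),(510,425)],37);print(t.round(1).tolist())
s=r.sense();print(s['eef_pos'],s['tcp_rot'],s['opening'])
plan((450,300,180,1.15,19,-1),(469,351.5,150,1.15,1,-1))
E
```

```text
[471.7 357.3] [47.  26.7 48.6 23.5] -1.9619249278656063 -2.0290630988634457
[469.8 357.6] [50.8 59.  49.7 57.8] -1.9826940570012188 -2.008046927199976
[[461.1, 337.2], [464.6, 334.5], [426.3, 253.4], [417.8, 257.4]]
[466.73813763  74.7620595  169.21804936] [-3.14152121e+00 -1.07125669e-03 -3.05369519e+00] 0.5953051705753845
-0.02 1.19 -0.06 0 0 0.109 -1; 0.11 1.18 -0.06 0 0 0.109 -1; 0.24 1.16 -0.06 0 0 0.109 -1; 0.37 1.13 -0.06 0 0 0.109 -1; 0.49 1.08 -0.06 0 0 0.109 -1; 0.60 1.02 -0.06 0 0 0.109 -1; 0.71 0.95 -0.06 0 0 0.109 -1; 0.81 0.87 -0.06 0 0 0.109 -1; 0.90 0.77 -0.06 0 0 0.109 -1; 0.98 0.67 -0.06 0 0 0.109 -1 | 10
1.05 0.56 -0.06 0 0 0.109 -1; 1.10 0.44 -0.06 0 0 0.109 -1; 1.15 0.32 -0.06 0 0 0.109 -1; 1.17 0.19 -0.06 0 0 0.109 -1; 1.19 0.06 -0.06 0 0 0.109 -1; 1.19 -0.07 -0.06 0 0 0.109 -1; 1.17 -0.20 -0.06 0 0 0.109 -1; 1.14 -0.32 -0.06 0 0 0.109 -1; 1.10 -0.45 -0.06 0 0 0.109 -1; 5.48 -0.37 3.00 0 0 -0.000 -1 | 10
```

Request:
apply_moves(series="0 1.19 0 0 0 0.109 -1; 0.11 1.18 0 0 0 0.109 -1; 0.24 1.16 0 0 0 0.109 -1; 0.37 1.13 0 0 0 0.109 -1; 0.49 1.08 0 0 0 0.109 -1; 0.6 1.02 0 0 0 0.109 -1; 0.71 0.95 0 0 0 0.109 -1; 0.81 0.87 0 0 0 0.109 -1; 0.9 0.77 0 0 0 0.109 -1; 0.98 0.67 0 0 0 0.109 -1")

```text
clock: 36.2
eef_pos: [457.1, 193.2, 167.6]
tcp_rot: [-3.137, -0.001, 2.134]
contact_force: [0.6, 0.1, 0.2]
opening: 1.006
```

Request:
apply_moves(series="1.05 0.56 0 0 0 0.109 -1; 1.1 0.44 0 0 0 0.109 -1; 1.15 0.32 0 0 0 0.109 -1; 1.17 0.19 0 0 0 0.109 -1; 1.19 0.06 0 0 0 0.109 -1; 1.19 -0.07 0 0 0 0.109 -1; 1.17 -0.2 0 0 0 0.109 -1; 1.14 -0.32 0 0 0 0.109 -1; 1.1 -0.45 0 0 0 0.109 -1; 0 0 0 0 0 0 -1")

```text
clock: 37.03
eef_pos: [448.8, 300.7, 167.7]
tcp_rot: [-3.139, 0.003, 1.154]
contact_force: [0.7, 0.1, 0.9]
opening: 1.002
```

```bash
python3 - <<'E'
from walk import *
s=r.sense();print(s['eef_pos'],s['tcp_rot'])
plan((470.3,358,130,1.146,3,-1),(470.3,358,40,1.146,4,-1))
im=grab('scene','s1.png');cv2.imwrite('pics/s1c.png',cv2.resize(im[120:270,340:540],None,fx=3.5,fy=3.5))
E
```

```text
[448.76959406 300.68061335 167.6861237 ] [-3.13939405e+00  2.53906296e-03  1.15444732e+00]
2.04 -0.12 1.26 0 0 0.003 -1; 2.04 -0.12 1.26 0 0 0.003 -1; 2.04 -0.13 1.26 0 0 0.003 -1; 0.00 0.00 2.25 0 0 -0.000 -1; 0.00 0.00 2.25 0 0 -0.000 -1; 0.00 0.00 2.25 0 0 -0.000 -1; 0.00 0.00 2.25 0 0 -0.000 -1 | 7
```

View pics/s1c.png

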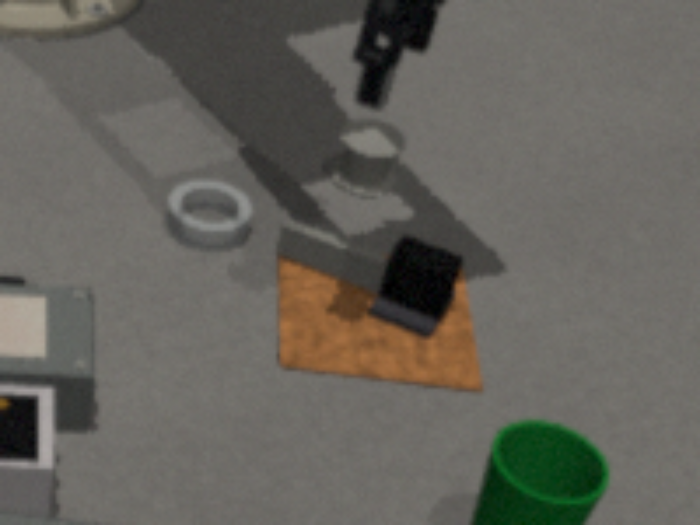

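The scene view shows the gauge upright on the pad, handle at (420,280), with the gripper short of it. Descending to grasp it.

Request:
apply_moves(series="2.04 -0.12 1.25 0 0 0.003 -1; 2.04 -0.12 1.25 0 0 0.003 -1; 2.04 -0.12 1.25 0 0 0.003 -1; 0 0 2.25 0 0 0 -1; 0 0 2.25 0 0 0 -1; 0 0 2.25 0 0 0 -1; 0 0 2.25 0 0 0 -1; 0 0 0 0 0 0 -1; 0 0 0 0 0 0 0; 0 0 0 0 0 0 0")

```text
clock: 37.92
eef_pos: [471.7, 357.1, 42.9]
tcp_rot: [-3.142, 0.0, 1.151]
contact_force: [0.5, 0.3, 0.6]
opening: 0.749
```

Request:
apply_moves(series="0 0 0 0 0 0 0.5; 0 0 0 0 0 0 1; 0 0 0 0 0 0 1; 0 0 0 0 0 0 1; 0 0 0 0 0 0 1; 0 0 0 0 0 0 1; 0 0 -1 0 0 0 1; 0 0 -1 0 0 0 1; 0 0 0 0 0 0 1; 0 0 0 0 0 0 1", squeeze=60)

```text
clock: 38.75
eef_pos: [472.1, 358.0, 63.6]
tcp_rot: [3.14, -0.002, 1.15]
contact_force: [-0.4, 0.5, -0.4]
opening: -0.004
```

The gripper closed on nothing, so the gauge was probably knocked aside. Looking.

```bash
python3 - <<'E'
from walk import *
a=grab('top','t9.png')[190:290,130:270];b=grab('scene','s2.png')[120:240,380:540]
a=cv2.resize(a,(700,500),interpolation=cv2.INTER_CUBIC)
cv2.imwrite('pics/v9.png',a);print(r.sense()['eef_pos'])
E
```

```text
[471.4411912  357.49224654  62.61945871]
```

View pics/v9.png

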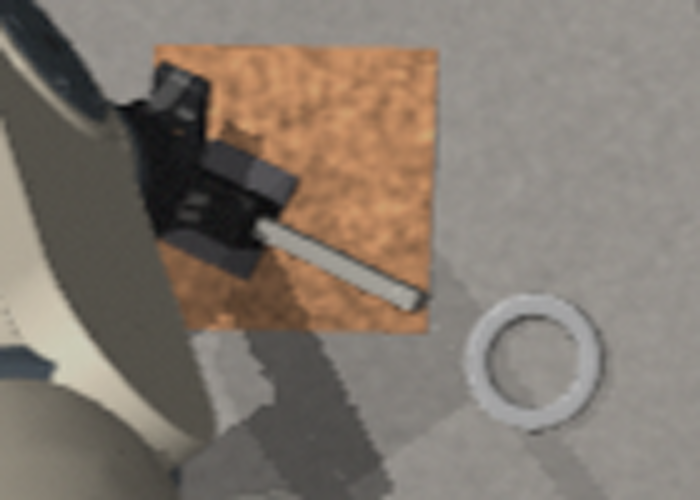

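```bash
python3 - <<'E'
from walk import *
b=cv2.imread('pics/s2.png')[110:240,390:530]
cv2.imwrite('pics/v10.png',cv2.resize(b,None,fx=5,fy=4.6,interpolation=cv2.INTER_CUBIC))
print(proj('top',[471.4,357.5,62]),proj('scene',[471.4,357.5,62]),r.sense())
E
```

```text
[169.97710198 229.95535655] [462.66634688 190.613804  ] {'clock': 38.85, 'qpos': array([6.46251774e-01, 4.83154042e-01, 1.82228850e+00, 6.17073107e-06,
       8.35761715e-01, 1.06723556e+00]), 'qvel': array([-7.21126628e-05,  1.16818782e-02,  4.84565877e-03,  5.17066407e-04,
       -9.50174220e-04, -6.89196927e-04]), 'joint_efforts': array([ 4.56777096e-03, -6.20925951e+01, -2.65449232e+01,  2.05814140e-04,
       -1.30934277e-02, -3.34275073e-04]), 'eef_pos': array([471.4411912 , 357.49224654,  62.61945871]), 'tcp_rot': array([ 3.14140925e+00, -3.42393010e-04,  1.14980844e+00]), 'contact_force': array([0.17489437, 0.13348691, 0.80063348]), 'wrist_torque': array([ 0.02787946, -0.00312451,  0.07058278]), 'opening': -0.001340392217633727}
```

View pics/v10.png

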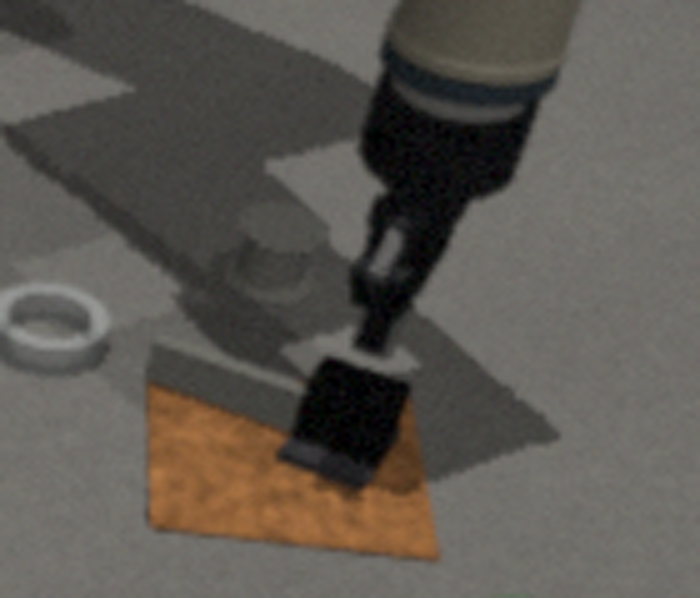

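```bash
python3 - <<'E'
from walk import *
th=-1.996;o=np.array([470.3,358]);R=np.array([[np.cos(th),-np.sin(th)],[np.sin(th),np.cos(th)]])
def P(x,y,z): 
    p=o+R@[x,y];q=proj('scene',[*p,z]);return ((q-[390,110])*[5,4.6]).round(0).tolist()
print('foot',[P(x,y,3) for x in(25,-25) for y in(30,-30)])
print('handle top',[P(x,y,58) for x in(25,-25) for y in(14,-14)])
print('tip',P(115,0,37),'fingertip',((proj('scene',[471.4,357.5,45.6])-[390,110])*[5,4.6]))
# tip by two views
for z in(3,11): print(ray('scene',390+280/5,110+458/4.6,z),ray('scene',390+358/5,110+492/4.6,z))
A=cv2.imread('pics/top3.png');B=cv2.imread('pics/t9.png')
D=np.abs(A.astype(int)-B).max(2)
print('blade diff',D[236:252,190:214].mean(), 'shift',cv2.phaseCorrelate(A[232:258,185:220].mean(2),B[232:258,185:220].mean(2)))
E
```

```text
foot [[277.0, 457.0], [314.0, 403.0], [364.0, 489.0], [400.0, 433.0]]
handle top [[309.0, 372.0], [327.0, 348.0], [399.0, 403.0], [416.0, 378.0]]
tip [157.0, 334.0] fingertip [356.13965624 392.22655276]
[488.2659493  324.62799497   3.        ] [511.58726765 364.68096315   3.        ]
[497.6999249  322.33454188  11.        ] [520.7849349 361.9816646  11.       ]
blade diff 13.760416666666666 shift ((-0.40410646288031415, 0.2687708647334812), 0.6159165808994156)
```

Request:
apply_moves(series="0 0 -3 0 0 0 1; 0 0 -3 0 0 0 1; 0 0 -3 0 0 0 1; 0 0 0 0 0 0 -1; 0 0 0 0 0 0 -1; 0 0 0 0 0 0 -1; 0 0 0 0 0 0 -1; 0 0 0 0 0 0 -1; 0 0 0 0 0 0 -1; 0 0 0 0 0 0 -1")

```text
clock: 39.68
eef_pos: [471.1, 357.2, 151.5]
tcp_rot: [-3.141, 0.001, 1.15]
contact_force: [0.6, 0.2, -0.1]
opening: 0.977
```

```bash
python3 - <<'E'
from walk import *
b=grab('scene','s3.png')[95:240,390:530]; a=grab('top','t10.png')[190:265,140:240]
b=cv2.resize(b,(400,414),interpolation=cv2.INTER_CUBIC);a=cv2.resize(a,(400,300),interpolation=cv2.INTER_CUBIC)
c=np.zeros((414,800,3),np.uint8);c[:,:400]=b;c[:300,400:]=a
cv2.imwrite('pics/v11.png',c)
s=r.sense();print(s['eef_pos'],s['tcp_rot'],s['opening'])
E
```

```text
[471.23651283 357.35054306 151.88945799] [-3.14119160e+00  6.88244202e-04  1.14979658e+00] 1.0046916242511386
```

View pics/v11.png

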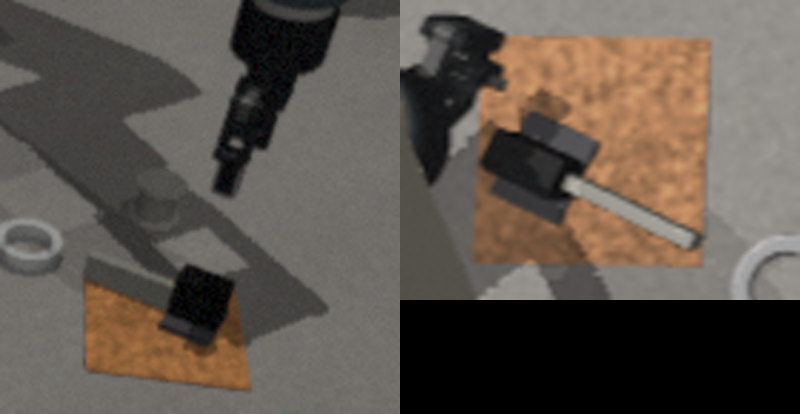

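```bash
python3 - <<'E'
from walk import *
for k in(-45,0,45):
    for z in(138,148): 
        p=[471.2+.913*k,357.3-.408*k,z];q=proj('scene',p);t=proj('top',p)
        print(k,z,((q-[390,95])*2.857).round(0),((t-[140,190])*4+[400,0]).round(0))
q=proj('scene',[471.2,357.3,58]);print(((q-[390,95])*2.857).round(0))
E
```

```text
-45 138 [243. 184.] [447. 223.]
-45 148 [246. 175.] [442. 222.]
0 138 [227. 208.] [482. 153.]
0 148 [230. 199.] [476. 152.]
45 138 [211. 233.] [515.  84.]
45 148 [214. 224.] [510.  83.]
[206. 276.]
```

```bash
python3 - <<'E'
from walk import *
print(r.tcp_to_tips, r.sense()['qpos'])
im=cv2.imread('pics/s3.png')
V=im.max(2)[95:240,390:530]
# lowest dark gripper pixel above the handle
m=(V<40).astype(np.uint8)
n,l,st,c=cv2.connectedComponentsWithStats(m)
for i in range(1,n):
    if st[i][4]>30: 
        ys,xs=np.where(l==i);k=ys.argmax();print(st[i],'lowest',xs[k]+390,ys[k]+95)
t=cv2.imread('pics/t10.png')
V=t.max(2);m=np.zeros_like(V);m[185:235,130:166]=(V[185:235,130:166]<50);print(np.argwhere(m).min(0),np.argwhere(m).max(0), [ (r_,np.where(m[r_])[0].max()) for r_ in range(190,222,3) if m[r_].any()])
E
```

```text
17.0 [6.46260018e-01 3.67817613e-01 1.76396727e+00 2.26419428e-05
 1.01060411e+00 1.06724787e+00]
[  75    0   45   68 1181] lowest 468 162
[ 58  93  24  28 415] lowest 460 215
[194 130] [234 165] [(196, np.int64(160)), (199, np.int64(165)), (202, np.int64(162)), (205, np.int64(162)), (208, np.int64(164)), (211, np.int64(159)), (214, np.int64(157)), (217, np.int64(156)), (220, np.int64(153))]
```

```bash
python3 - <<'E'
from walk import *
for z in range(120,220,15): print(z,ray('scene',469,162,z)[:2].round(0),ray('top',164,208,z)[:2].round(0),ray('top',160,200,z)[:2].round(0))
# shut, in s2/t9 (tcp 471,357,62.6): visible fingers' lower end in scene
print([ (z,ray('scene',464.4,186,z)[:2].round(0)) for z in(45,62,80,95)])
E
```

```text
120 [418. 366.] [521. 357.] [541. 367.]
135 [440. 360.] [520. 352.] [539. 362.]
150 [463. 354.] [518. 347.] [537. 357.]
165 [485. 348.] [517. 342.] [536. 352.]
180 [507. 342.] [516. 337.] [534. 347.]
195 [530. 336.] [514. 333.] [532. 343.]
210 [552. 330.] [513. 328.] [531. 338.]
[(45, array([428., 370.])), (62, array([450., 364.])), (80, array([474., 358.])), (95, array([494., 352.]))]
```

```bash
python3 - <<'E'
from walk import *
for k in(-45,45):
    for z in(185,210,245): print(k,z,proj('scene',[263+.421*k,566.6+.907*k,z]).round(0))
im=cv2.imread('pics/scene0.png');V=im.max(2)
m=np.zeros_like(V);m[50:115,520:600]=V[50:115,520:600]<45
ys,xs=np.where(m);
for x in range(524,596,6): 
    k=ys[xs==x]; print(x,k.max() if len(k) else None,end='; ')
E
```

```text
-45 185 [525. 114.]
-45 210 [528. 107.]
-45 245 [533.  95.]
45 185 [559. 124.]
45 210 [562. 116.]
45 245 [567. 104.]
524 None; 530 93; 536 87; 542 79; 548 76; 554 79; 560 81; 566 83; 572 102; 578 92; 584 92; 590 79;
```

Both views and the empty grasp agree: the real fingertips sit about 33 mm higher than the stated TCP-to-tips distance implies. The start picture shows the same offset. The gauge hasn't moved, so I'll grasp again lower, at TCP z ≈ 12.

Request:
apply_moves(series="0 0 3.5 0 0 0 -1; 0 0 3.5 0 0 0 -1; 0 0 3 0 0 0 -1; 0 0 2 0 0 0 -1; 0 0 1 0 0 0 -1; 0 0 0.6 0 0 0 -1; 0 0 0.4 0 0 0 -1; 0 0 0 0 0 0 -1; 0 0 0 0 0 0 0.5; 0 0 0 0 0 0 1")

```text
clock: 40.62
eef_pos: [472.2, 358.0, 13.6]
tcp_rot: [3.141, -0.002, 1.15]
contact_force: [0.6, 0.2, -0.1]
opening: 0.747
```

Request:
apply_moves(series="0 0 0 0 0 0 1; 0 0 0 0 0 0 1; 0 0 0 0 0 0 1; 0 0 0 0 0 0 1; 0 0 0 0 0 0 1; 0 0 0 0 0 0 1; 0 0 0 0 0 0 1; 0 0 0 0 0 0 1; 0 0 0 0 0 0 1; 0 0 0 0 0 0 1")

```text
clock: 41.45
eef_pos: [471.8, 357.7, 13.1]
tcp_rot: [3.141, -0.001, 1.15]
contact_force: [-0.1, -0.5, 5.8]
opening: 0.315
```

```bash
python3 - <<'E'
from walk import *
a,ox,oy=np.load('dock.npy');f=lambda x,y:(ox+np.cos(a)*x-np.sin(a)*y,oy+np.sin(a)*x+np.cos(a)*y)
x,y=f(-7,262);print(x,y)
plan((471.5,357.5,80,1.15,3,1),(x,y,80,a+np.pi/2,7,1),(x,y,14,a+np.pi/2,5,1))
E
```

```text
645.7947013891637 276.8355747428821
-0.01 -0.01 -2.23 0 0 -0.000 1; -0.01 -0.01 -2.23 0 0 -0.000 1; -0.01 -0.01 -2.23 0 0 -0.000 1; -0.03 2.74 -0.00 0 0 -0.073 1; -0.23 2.73 -0.00 0 0 -0.073 1; -0.43 2.71 -0.00 0 0 -0.073 1; -0.63 2.67 -0.00 0 0 -0.073 1; -0.82 2.62 -0.00 0 0 -0.073 1; -1.01 2.55 -0.00 0 0 -0.073 1; -1.19 2.47 -0.00 0 0 -0.073 1 | 10
0.00 0.00 1.32 0 0 -0.000 1; 0.00 0.00 1.32 0 0 -0.000 1; 0.00 0.00 1.32 0 0 -0.000 1; 0.00 0.00 1.32 0 0 -0.000 1; 0.00 0.00 1.32 0 0 -0.000 1 | 5
```

Request:
apply_moves(series="0 0 -2.2 0 0 0 1; 0 0 -2.2 0 0 0 1; 0 0 -2.3 0 0 0 1; 0 2.74 0 0 0 -0.073 1; -0.23 2.73 0 0 0 -0.073 1; -0.43 2.71 0 0 0 -0.073 1; -0.63 2.67 0 0 0 -0.073 1; -0.82 2.62 0 0 0 -0.073 1; -1.01 2.55 0 0 0 -0.073 1; -1.19 2.47 0 0 0 -0.073 1")

```text
clock: 42.28
eef_pos: [646.4, 276.3, 78.9]
tcp_rot: [-3.141, 0.0, 1.664]
contact_force: [0.4, 1.3, -3.3]
opening: 0.318
```

Request:
apply_moves(series="0 0 0 0 0 0 1; 0 0 1.5 0 0 0 1; 0 0 1.5 0 0 0 1; 0 0 1.4 0 0 0 1; 0 0 1 0 0 0 1; 0 0 0.7 0 0 0 1; 0 0 0.2 0 0 0 1; 0 0 0 0 0 0 1; 0 0 0 0 0 0 1; 0 0 0 0 0 0 1")

```text
clock: 43.12
eef_pos: [646.4, 277.7, 17.2]
tcp_rot: [3.14, -0.0, 1.661]
contact_force: [-0.4, -0.1, -2.9]
opening: 0.315
```

```bash
python3 - <<'E'
from walk import *
report();s=r.sense();print(s['opening'])
im=grab('top','t12.png');cv2.imwrite('pics/v12.png',cv2.resize(im[125:215,190:350],None,fx=5,fy=5,interpolation=cv2.INTER_CUBIC))
h=cv2.cvtColor(im,cv2.COLOR_BGR2HSV)
E
```

```text
module [-61.4  -0.1] yaw deg 0.3 size [198.  95.] gapL,R [np.float64(14.2), np.float64(13.6)]
tcp dock [ -6.3 262.7] z 17.3 psi-dock -1.570 F [-1.3 -0.4 -3.5]
L end near face [-109.4   77.6] tcp->contact: fwd -114.1 left -185.0
R end near face [-108.5  -78.4] tcp->contact: fwd -113.1 left -341.0
0.3149445103581831
```

View pics/v12.png

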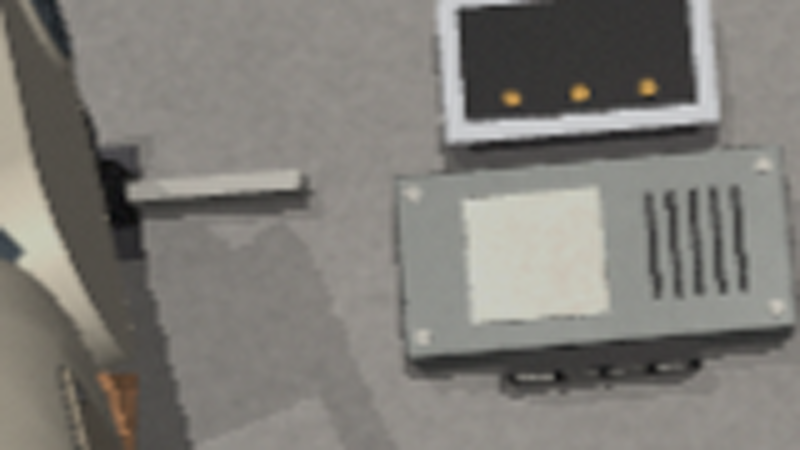

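```bash
cat > blade.py <<'E'
from walk import *
def blade(im,zt,us=range(220,248,3),rows=(152,172)):
    out=[]
    for u in us:
        c=im[:,u].mean(1)[rows[0]:rows[1]];k=np.where(c>162)[0]
        if len(k)<2: continue
        i,j=k.min(),k.max();bg1,bg2=c[max(i-3,0)],c[min(j+3,len(c)-1)]
        out.append((u,*[todock(ray('top',u,rows[0]+v,zt))[0].round(1) for v in(j+.5,i-.5)],todock(ray('top',u,rows[0]+(i+j)/2,zt)).round(1)))
    return out
E
python3 - <<'E'
from blade import *
im=cv2.imread('pics/t12.png')
for o in blade(im,41): print(*o)
for u in(225,235,245): print(im[155:170,u].mean(1).round(0))
print('right end', im[161,244:258].mean(1).round(0))
E
```

```text
223 -8.3 -3.0 [ -5.6 218.3]
226 -11.5 -3.6 [ -7.6 210.7]
229 -12.2 -4.3 [ -8.2 202.9]
232 -12.8 -2.3 [ -7.5 195.1]
235 -10.8 -2.9 [ -6.9 187.2]
238 -11.5 -3.6 [ -7.5 179.4]
241 -12.1 -4.2 [ -8.2 171.7]
244 -12.7 -2.2 [ -7.5 163.8]
247 -13.4 -2.9 [ -8.1 156.1]
[139. 142. 142. 139. 138. 150. 173. 172. 166. 111.  61.  65.  77.  84.
 120.]
[136. 132. 132. 135. 145. 174. 174. 172. 138.  59.  63.  75.  87. 125.
 130.]
[133. 137. 138. 144. 168. 177. 176. 166.  62.  64.  73.  78.  86. 123.
 131.]
right end [177. 176. 176. 177. 175. 156. 103.  99. 135. 134. 133. 135. 136. 136.]
```

Request:
apply_moves(series="0 0.06 0.3 0 0 0 1; 0 0 0.2 0 0 0 1; -0.8 0 0 0 0 0 1; -0.8 0 0 0 0 0 1; -0.8 0 0 0 0 0 1; -0.8 0 0 0 0 0 1; -0.8 0 0 0 0 0 1; -0.8 0 0 0 0 0 1; -0.8 0 0 0 0 0 1; 0 0 0 0 0 0 1")

```text
clock: 44.05
eef_pos: [651.6, 219.6, 11.4]
tcp_rot: [-3.141, 0.001, 1.66]
contact_force: [0.7, 0.0, -2.8]
opening: 0.321
```

```bash
python3 - <<'E'
from blade import *
report();im=grab('top','t13.png')
for o in blade(im,36,range(238,272,3),(150,170)): print(*o)
for u in(262,268,274): print(im[150:168,u].mean(1).round(0))
E
```

```text
module [-61.6   0.5] yaw deg 0.2 size [199.  94.] gapL,R [np.float64(14.3), np.float64(13.9)]
tcp dock [ -6.3 205.4] z 11.4 psi-dock -1.571 F [-0.5 -0.6 -3.8]
L end near face [-109.5   78.3] tcp->contact: fwd -114.2 left -127.1
R end near face [-108.8  -77.7] tcp->contact: fwd -113.6 left -283.1
247 -9.7 -4.5 [ -7.1 156.8]
250 -13.0 -2.5 [ -7.7 149. ]
253 -11.0 -3.1 [ -7.1 141.1]
256 -11.7 -3.7 [ -7.7 133.3]
259 -12.3 -4.4 [ -8.3 125.5]
262 -12.9 -2.4 [ -7.7 117.6]
265 -11.0 -3.0 [ -7.  109.7]
268 -9.0 -3.7 [ -6.3 101.9]
271 -20.1 -4.3 [-12.2  94.4]
[135. 136. 138. 139. 137. 137. 137. 143. 163. 177. 176. 168.  78.  62.
  84. 124. 125. 130.]
[134. 135. 139. 141. 140. 138. 137. 149. 177. 176. 161. 134.  85.  84.
  89. 116. 112. 118.]
[138. 139. 141. 139. 138. 140. 139. 138. 137. 133. 130. 139. 141. 152.
 144. 138. 139. 140.]
```

Request:
apply_moves(series="-0.7 0.03 0 0 0 0 1; -0.7 0 0 0 0 0 1; -0.7 0 0 0 0 0 1; -0.7 0 0 0 0 0 1; -0.7 0 0 0 0 0 1; -0.7 0 0 0 0 0 1; -0.7 0 0 0 0 0 1; -0.7 0 0 0 0 0 1; -0.7 0 0 0 0 0 1; 0 0 0 0 0 0 1")

```text
clock: 44.98
eef_pos: [657.5, 157.3, 11.4]
tcp_rot: [-3.141, 0.0, 1.66]
contact_force: [-0.3, 1.2, -2.8]
opening: 0.32
```

Request:
apply_moves(series="-0.3 0 0 0 0 0 1; -0.3 0 0 0 0 0 1; -0.3 0 0 0 0 0 1; -0.2 0 0 0 0 0 1; -0.2 0 0 0 0 0 1; 0 0 0 0 0 0 1; 0 0 0 0 0 0 1; 0 0 0 0 0 0 1; 0 0 0 0 0 0 1; 0 0 0 0 0 0 1")

```text
clock: 45.82
eef_pos: [658.6, 146.0, 11.4]
tcp_rot: [3.142, -0.0, 1.661]
contact_force: [-0.3, -0.8, -3.1]
opening: 0.317
```

```bash
python3 - <<'E'
from blade import *
report()
E
```

```text
module [-61.4  -6.4] yaw deg 0.1 size [187.  94.] gapL,R [np.float64(14.0), np.float64(13.8)]
tcp dock [ -5.9 130.6] z 11.4 psi-dock -1.570 F [-0.   0.5 -3.4]
L end near face [-109.1   71.5] tcp->contact: fwd -114.2 left -59.0
R end near face [-108.8  -84.5] tcp->contact: fwd -113.8 left -215.0
```

Request:
apply_moves(series="-0.15 0 0 0 0 0 1; -0.15 0 0 0 0 0 1; -0.1 0 0 0 0 0 1; -0.1 0 0 0 0 0 1; 0 0 0 0 0 0 1; 0 0 0 0 0 0 1; 0 0 0 0 0 0 1; 0 0 0 0 0 0 1; 0 0 0 0 0 0 1; 0 0 0 0 0 0 1")

```text
clock: 46.7
eef_pos: [659.0, 140.9, 11.4]
tcp_rot: [-3.142, -0.0, 1.661]
contact_force: [-0.1, 0.1, -3.2]
opening: 0.319
```

Request:
apply_moves(series="-0.1 0 0 0 0 0 1; 0 0 0 0 0 0 1; 0 0 0 0 0 0 1; -0.1 0 0 0 0 0 1; 0 0 0 0 0 0 1; 0 0 0 0 0 0 1; 0 0 0 0 0 0 1; 0 0 0 0 0 0 1; 0 0 0 0 0 0 1; 0 0 0 0 0 0 1")

```text
clock: 47.53
eef_pos: [659.2, 138.9, 11.4]
tcp_rot: [3.142, -0.0, 1.661]
contact_force: [0.8, 0.7, -2.7]
opening: 0.312
```

Request:
apply_moves(series="-0.1 0 0 0 0 0 1; 0 0 0 0 0 0 1; 0 0 0 0 0 0 1; -0.1 0 0 0 0 0 1; 0 0 0 0 0 0 1; 0 0 0 0 0 0 1; 0 0 0 0 0 0 1; 0 0 0 0 0 0 1; 0 0 0 0 0 0 1; 0 0 0 0 0 0 1")

```text
clock: 48.37
eef_pos: [659.6, 138.5, 11.4]
tcp_rot: [3.141, -0.002, 1.66]
contact_force: [-0.2, 7.9, -4.9]
opening: 0.319
```

```bash
python3 - <<'E'
from blade import *
report()
im=grab('top','t14.png');cv2.imwrite('pics/v14.png',cv2.resize(im[130:215,230:350],None,fx=5,fy=5,interpolation=cv2.INTER_CUBIC))
E
```

```text
module [-62.  -10.8] yaw deg 0.1 size [178.  93.] gapL,R [np.float64(14.6), np.float64(14.3)]
tcp dock [ -5.6 123. ] z 11.5 psi-dock -1.570 F [ 0.6  8.6 -4. ]
L end near face [-109.6   67.1] tcp->contact: fwd -115.1 left -55.9
R end near face [-109.3  -88.9] tcp->contact: fwd -114.7 left -211.9
```

View pics/v14.png

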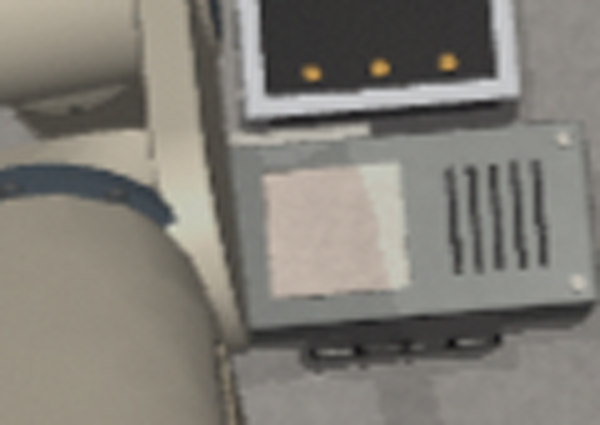

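The handle is up against the module's end, with 8 N felt, and the blade is fully in the gap. Drawing it out.

Request:
apply_moves(series="0.4 0 0 0 0 0 1; 1 0 0 0 0 0 1; 1.2 0 0 0 0 0 1; 1.5 0 0 0 0 0 1; 1.5 0 0 0 0 0 1; 1.5 0 0 0 0 0 1; 1.8 0 0 0 0 0 1; 1.8 0 0 0 0 0 1; 1.8 0 0 0 0 0 1; 1.5 0 0 0 0 0 1")

```text
clock: 49.3
eef_pos: [646.4, 278.9, 11.4]
tcp_rot: [3.141, -0.0, 1.662]
contact_force: [0.1, 0.2, -3.5]
opening: 0.323
```

```bash
python3 - <<'E'
from blade import *
report();s=r.sense();p=s['eef_pos'];print(p)
plan((p[0],p[1],60,1.66,2,1),(494,345,60,1.15,6,1),(494,345,18,1.15,2,1))
E
```

```text
module [-61.4  -0.3] yaw deg -0.0 size [199.  94.] gapL,R [np.float64(13.9), np.float64(13.9)]
tcp dock [ -6.1 266.6] z 11.5 psi-dock -1.568 F [ 0.1  0.4 -3.3]
L end near face [-108.9   77.7] tcp->contact: fwd -113.8 left -188.9
R end near face [-108.9  -78.3] tcp->contact: fwd -113.9 left -344.9
[646.31420642 281.45577876  11.54674912]
0.00 0.00 -2.42 0 0 0.001 1; 0.00 0.00 -2.42 0 0 0.001 1; 1.28 -2.43 -0.00 0 0 0.085 1; 1.07 -2.53 -0.00 0 0 0.085 1; 0.85 -2.62 -0.00 0 0 0.085 1; 0.63 -2.68 -0.00 0 0 0.085 1; 0.40 -2.72 -0.00 0 0 0.085 1; 0.16 -2.75 -0.00 0 0 0.085 1; 0.00 0.00 2.10 0 0 -0.000 1; 0.00 0.00 2.10 0 0 -0.000 1 | 10
```

Request:
apply_moves(series="0 0 -2.4 0 0 0 1; 0 0 -2.4 0 0 0 1; 1.3 -2.45 0 0 0 0.085 1; 1.1 -2.55 0 0 0 0.085 1; 0.85 -2.65 0 0 0 0.085 1; 0.65 -2.7 0 0 0 0.085 1; 0.4 -2.75 0 0 0 0.085 1; 0.2 -2.8 0 0 0 0.085 1; 0 0 1.5 0 0 0 1; 0 0 1.5 0 0 0 1")

```text
clock: 50.18
eef_pos: [491.9, 343.1, 30.2]
tcp_rot: [3.141, -0.002, 1.153]
contact_force: [0.6, 0.2, -3.6]
opening: 0.315
```

Request:
apply_moves(series="0 0 0.6 0 0 0 1; 0 0 0.5 0 0 0 1; 0 0 0.2 0 0 0 1; 0 0 0.1 0 0 0 1; 0 0 0 0 0 0 1; 0 0 0 0 0 0 1; 0 0 0 0 0 0 1; 0 0 0 0 0 0 1; 0 0 0 0 0 0 1; 0 0 0 0 0 0 1")

```text
clock: 51.02
eef_pos: [493.1, 341.2, 15.6]
tcp_rot: [3.141, -0.0, 1.151]
contact_force: [-0.5, 0.4, -4.2]
opening: 0.319
```

Lower it the last 2.5 mm, release, and lift away.

Request:
apply_moves(series="0 0 0.1 0 0 0 1; 0 0 0.1 0 0 0 1; 0 0 0.05 0 0 0 1; 0 0 0 0 0 0 1; 0 0 0 0 0 0 0; 0 0 0 0 0 0 0; 0 0 0 0 0 0 -0.5; 0 0 0 0 0 0 -0.5; 0 0 0 0 0 0 -0.5; 0 0 0 0 0 0 -0.5")

```text
clock: 51.85
eef_pos: [493.0, 341.2, 12.9]
tcp_rot: [3.142, -0.0, 1.151]
contact_force: [0.3, -0.1, 0.0]
opening: 0.749
```

Request:
apply_moves(series="0 0 -1 0 0 0 -0.5; 0 0 -2 0 0 0 -0.5; 0 0 -3 0 0 0 -0.5; 0 0 -4 0 0 0 -0.5; 0 0 -4 0 0 0 -0.5; 0 0 -3 0 0 0 -0.5; 0 -4 0 0 0 0 -0.5; 0 -4 0 0 0 0 -0.5; 0 -4 0 0 0 0 -0.5; 0 -4 0 0 0 0 -0.5")

```text
clock: 52.68
eef_pos: [345.5, 406.7, 184.0]
tcp_rot: [3.141, -0.001, 1.15]
contact_force: [-0.3, 1.1, 0.0]
opening: 0.754
```

Request:
apply_moves(series="2 -2 0 0 0 0 -0.5; 2 -2 0 0 0 0 -0.5; 2 -2 0 0 0 0 -0.5; 2 0 0 0 0 0 -0.5; 2 0 0 0 0 0 -0.5; 0 0 0 0 0 0 -0.5; 0 0 0 0 0 0 -0.5; 0 0 0 0 0 0 -0.5; 0 0 0 0 0 0 -0.5; 0 0 0 0 0 0 -0.5")

```text
clock: 53.52
eef_pos: [332.7, 521.3, 183.1]
tcp_rot: [-3.142, 0.0, 1.15]
contact_force: [-0.1, 0.0, 0.6]
opening: 0.753
```

```bash
python3 - <<'E'
from blade import *
report();im=grab('top','t15.png');b=grab('scene','s15.png')
c=np.zeros((600,800,3),np.uint8);c[:340]=cv2.resize(im[110:280,140:500],(800,340),interpolation=cv2.INTER_CUBIC)[:340];c[340:,:520]=cv2.resize(b[110:240,280:540],(520,260))
cv2.imwrite('pics/v15.png',c)
A=cv2.imread('pics/top0.png')
print('tape/meter diff',np.abs(A.astype(int)-im)[246:278,220:252].mean(),np.abs(A.astype(int)-im)[97:157,368:420].mean())
E
```

```text
module [-61.4  -0.5] yaw deg 0.0 size [199.  94.] gapL,R [np.float64(13.9), np.float64(13.9)]
tcp dock [-297.   533.6] z 183.1 psi-dock -2.080 F [ 0.5 -0.5 -0.3]
L end near face [-109.    77.5] tcp->contact: fwd 177.0 left -456.1
R end near face [-108.8  -78.5] tcp->contact: fwd 177.2 left -612.1
tape/meter diff 1.9195963541666667 1.6685897435897437
```

View pics/v15.png

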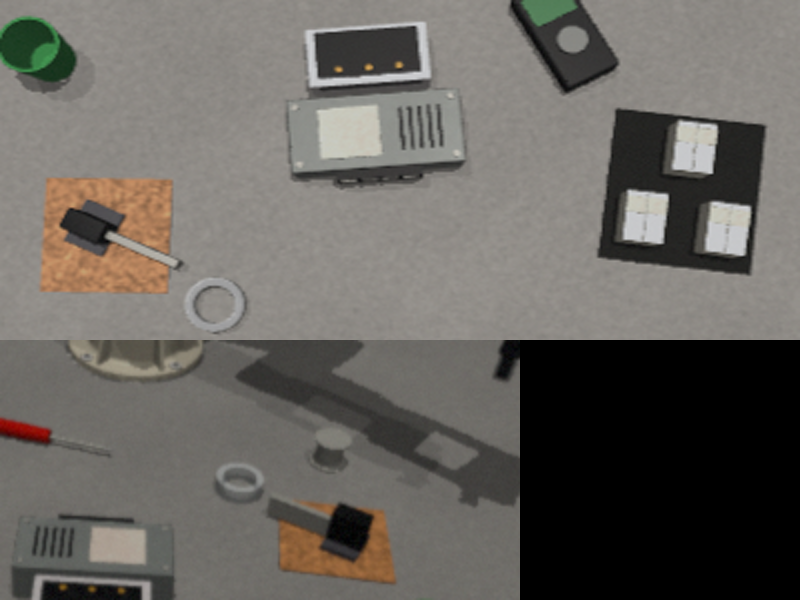

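The picture shows the gauge upright on the cork, the module square in front of the dock, and three cartons apart on the mat. The tape and meter haven't moved.

```bash
python3 -c "
from rig import r
print(r.sign_off())"
```

```text
the job is handed in; nothing more can be done
None
```

The job is done and handed in at about 54 s of the 210 s allowed; sign-off gave no verdict.

**What I did**
- Three cartons were present. I put them on the mat, separate and not stacked.
- I walked the module forward with alternate pushes on the two free ends of its near face. The swing I measured after each push stayed within about 8.5° of square.
- I slid the gauge blade into the gap until its handle met the module's end, with about 8 N felt. I then drew it out and stood it upright on the cork pad.

**Last checks**
- **Module:** 0.0° off square and centred to about 0.5 mm. The gap is about 13.9 mm on both sides.
- **Tape and meter:** unmoved by picture difference.

**What failed or disagreed**
- **First grasp of the gauge:** it closed on nothing and moved nothing. The pictures put the fingertips about 33 mm higher than the stated TCP-to-tips distance implies, so I gripped again lower and it held. The carton grips and pushes were therefore probably higher on the objects than I intended, though they worked.
- **Gap size:** the three ways of measuring it ranged from about 13.4 to 14.9 mm, all within the 10 to 16 mm limit. I didn't measure the blade's play by touch.
- **Picture budget:** I viewed 16 pictures, two over the budget of 14.

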